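# Clear up after the pouring class

### The job

The pouring class is over, so clear the small black parts off the table: pull the cabinet's drawer right out to its stop and put every canvas stand (square foot with a round stem) in it, and drop every bottle cap (round, with a thumb tab) into the steel tub. When all the stands are in, push the drawer fully shut; leave the tub standing upright, and leave the paint jar, the roll of tape and the little dipper cup where they are, standing as they are.

Things in the scene. Friction and masses are not known exactly. Their poses are not given: they have to be found in the camera images.
- cabinet_front (a point): middle of the front upper edge of a low white one-drawer cabinet fixed to the table at the robot's left, 115 mm above the table; axes are the cabinet's, whose front looks along its own -x, towards the robot. The cabinet's top reaches 205 mm (x) behind this point and 110 mm to each side; paint jars (to 210 mm above the table) stand fixed on it, 120 mm and more behind this point
- cabinet_drawer0 (a joint): how far the drawer is out of the cabinet (m): 0 shut, 0.150 at its stop; slides along the cabinet's own -x with about 1 N of friction and stays where it is left
- cabinet_drawer0_handle (a point): middle of the drawer's handle: a steel bar 11 mm thick and 110 mm long, along the cabinet's y, 35 mm (centre) in front of the drawer's front and 38 mm below the cabinet's top, 77 mm above the table; free space behind the bar 29 mm; this point moves with the drawer
- drawer_floor (a point): middle of the front edge of the drawer's inner floor, just behind its front panel, 22 mm above the table, axes as the cabinet's; the floor reaches 175 mm back (to +x) and 89 mm to each side; side rims 93 mm and front panel 102 mm above the table. At the stop, the part from x = 0 to 144 mm lies clear of the cabinet from above; the cabinet's top has its underside 81 mm above this floor
- tub: loose steel tub, an open round cup 120 mm across at the rim, 80 mm high, wall 4 mm, 0.3 to 0.6 kg, a little narrower at the foot, empty; fixed paint bottles up to 200 mm high stand 50 mm and more behind it (towards +x); origin at the centre of its underside
- cap0: loose black plastic flip-top bottle cap, may be absent: disc 38 mm across, 18 mm high, with a thumb tab 12 mm wide and 5 mm high that sticks out 5 mm on its +x side near the top; 16 to 28 g; starts standing on the table; origin at the centre of its underside, z along its axis
- cap1: loose black plastic flip-top bottle cap, may be absent: disc 38 mm across, 18 mm high, with a thumb tab 12 mm wide and 5 mm high that sticks out 5 mm on its +x side near the top; 16 to 28 g; starts standing on the table; origin at the centre of its underside, z along its axis
- cap2: loose black plastic flip-top bottle cap, may be absent: disc 38 mm across, 18 mm high, with a thumb tab 12 mm wide and 5 mm high that sticks out 5 mm on its +x side near the top; 16 to 28 g; starts standing on the table; origin at the centre of its underside, z along its axis
- cap3: loose black plastic flip-top bottle cap, may be absent: disc 38 mm across, 18 mm high, with a thumb tab 12 mm wide and 5 mm high that sticks out 5 mm on its +x side near the top; 16 to 28 g; starts standing on the table; origin at the centre of its underside, z along its axis
- stand0: loose black plastic canvas stand, may be absent: square foot 42 x 42 x 8 mm with an upright round stem 22 mm across in its middle, 36 mm high in all; 24 to 42 g; starts upright on the table; origin at the centre of the foot's underside, z up the stem
- stand1: loose black plastic canvas stand, may be absent: square foot 42 x 42 x 8 mm with an upright round stem 22 mm across in its middle, 36 mm high in all; 24 to 42 g; starts upright on the table; origin at the centre of the foot's underside, z up the stem
- stand2: loose black plastic canvas stand, may be absent: square foot 42 x 42 x 8 mm with an upright round stem 22 mm across in its middle, 36 mm high in all; 24 to 42 g; starts upright on the table; origin at the centre of the foot's underside, z up the stem
- stand3: loose black plastic canvas stand, may be absent: square foot 42 x 42 x 8 mm with an upright round stem 22 mm across in its middle, 36 mm high in all; 24 to 42 g; starts upright on the table; origin at the centre of the foot's underside, z up the stem
- jar: closed yellow paint jar among the caps, 44 mm across, 50 mm high; not part of the job; origin at the centre of its underside
- tape: roll of masking tape lying flat among the caps, 52 mm across, 24 mm high; not part of the job; origin at the centre of its underside
- dipper: small clear dipper cup beside the tub, to its right as the robot sees it, 48 mm across, 40 mm high; not part of the job; origin at the centre of its underside

How it is judged:
On the way, in this order (a step that is already met when the one before it is completed fails the run):
1. the drawer has been pulled out to its stop (within 7 mm) (value of joint cabinet_drawer0 above 0.143 m), for 0.2 s.
2. all the canvas stands are in the drawer, which is still out (value of joint cabinet_drawer0 above 0.06 m and x of stand0 in the frame of drawer_floor between -0.005 and 0.18 m and y of stand0 in the frame of drawer_floor between -0.092 and 0.092 m and z of stand0 in the frame of drawer_floor between -0.01 and 0.075 m and x of stand1 in the frame of drawer_floor between -0.005 and 0.18 m and y of stand1 in the frame of drawer_floor between -0.092 and 0.092 m and z of stand1 in the frame of drawer_floor between -0.01 and 0.075 m and x of stand2 in the frame of drawer_floor between -0.005 and 0.18 m and y of stand2 in the frame of drawer_floor between -0.092 and 0.092 m and z of stand2 in the frame of drawer_floor between -0.01 and 0.075 m and x of stand3 in the frame of drawer_floor between -0.005 and 0.18 m and y of stand3 in the frame of drawer_floor between -0.092 and 0.092 m and z of stand3 in the frame of drawer_floor between -0.01 and 0.075 m), for 0.2 s.
At the end, for the whole second after the job is handed in: The drawer is shut (within 8 mm) with every stand present inside it, every cap present is inside the tub, the tub stands upright on the table, and all of them are at rest (value of joint cabinet_drawer0 below 0.008 m and angle between tub's own z axis and vertical below 0.2 rad and height (world z) of tub below 0.02 m and x of stand0 in the frame of drawer_floor between -0.005 and 0.18 m and y of stand0 in the frame of drawer_floor between -0.092 and 0.092 m and z of stand0 in the frame of drawer_floor between -0.01 and 0.075 m and x of stand1 in the frame of drawer_floor between -0.005 and 0.18 m and y of stand1 in the frame of drawer_floor between -0.092 and 0.092 m and z of stand1 in the frame of drawer_floor between -0.01 and 0.075 m and x of stand2 in the frame of drawer_floor between -0.005 and 0.18 m and y of stand2 in the frame of drawer_floor between -0.092 and 0.092 m and z of stand2 in the frame of drawer_floor between -0.01 and 0.075 m and x of stand3 in the frame of drawer_floor between -0.005 and 0.18 m and y of stand3 in the frame of drawer_floor between -0.092 and 0.092 m and z of stand3 in the frame of drawer_floor between -0.01 and 0.075 m and horizontal distance between each of cap0, cap1, cap2, cap3 and tub below 0.06 m and z of each of cap0, cap1, cap2, cap3 in the frame of tub below 0.075 m and linear speed of each of cap0, cap1, cap2, cap3, stand0, stand1, stand2, stand3 below 0.05 m/s); the robot touches nothing.
It fails at once if the tub is tipped over (beyond 50 degrees) (angle between tub's own z axis and vertical above 0.87 rad).
It fails at once if the jar, the tape or the dipper cup is knocked over or shifted more than 60 mm (angle between any of jar, tape, dipper's own z axis and vertical above 0.7 rad or distance of any of jar, tape, dipper from where it was at the start of the episode above 0.06 m).
Of cap0, cap1, cap2, cap3 only 3 to 4 are there at a start; the rules pass over those that are not, and their reading is None.
Of stand0, stand1, stand2, stand3 only 3 to 4 are there at a start; the rules pass over those that are not, and their reading is None.
At some moment in a run one of cap0, cap1, cap2, cap3, stand0, stand1, stand2, stand3 may be knocked a few centimetres aside while the robot is not near it.
Once in a run the grip may slacken for a moment while it holds something.
It also fails if it takes over 210 s, if anything falls off the work surface, if the arm or the gripper's body presses on something with over 40 N, if the wrist force passes 120 N, or if a joint passes its speed limit or range.

### The arm

A 7-joint arm with a two-finger parallel gripper is mounted at the origin on the work surface. World frame = base frame: x ahead of the robot, y to its left, z up, the work surface at z = 0. Lengths are in m, angles in rad, forces in N, time in s.
With the tool pointing down it reaches from about 0.4 to 0.85 m from the base axis. Payload 10.4 kg.
Tool frame: the origin (TCP) lies at the very end of the fingers, on their centre line; the grasp point (between the pads) lies 19 mm behind it; z points along the fingers, y is the line along which they close (so a half turn about z gives the same grasp; the last joint's range is limited). The gripper opens to 85 mm and grips with 20 to 120 N. Pads are 22 mm wide; open, the fingers measure 114 mm over their backs; the gripper's body (76 mm by 85 mm) begins 54 mm behind the grasp point. The pads swing forward as they close: fully open they stand 13 mm farther back than shut.
Start: joints at [-0.023, 0.332, -0.065, 1.46, 0.022, 1.35, -0.088], TCP at [0.625, 0, 0.231] pointing down, gripper open.
Joint ranges: [-2.6, 2.6], [-0.5, 2.12], [-1.47, 1.34], [0.16, 2.42], [-1.27, 4.41], [0.06, 2.06], [-2.6, 2.6]. Speed limits (rad/s): [2.22, 2.22, 2.79, 2.79, 3.14, 3.14, 3.14].

### API

Orientations are given as a unit quaternion [x, y, z, w].
In Python, from workcell import * gives the robot as it stands. The module is installed in compiled form; this text tells all that it offers.
- The arm moves only by the tool carry_out, never from a script. Its argument "motion" is a list of rows, each an object with "xyz": the shift along the tool's x, y, z in m, a list of three; "angular": the turn, a rotation vector about the tool's x, y, z in degrees, a list of three. A call has 1 to 12 rows; each row is the pose to reach, as a shift and turn from the pose commanded when the call began, along the tool's axes at that moment; what a row does not reach only later rows make up. A row lasts 1/10 s, in which the tool goes at most 50 mm and 8.59 degrees, less where a joint would pass 70% of its speed; a pose out of reach is approached as far as the arm can. A call with a gripper value outside its range is refused whole. "hand" is the opening, from 0 (shut) to 1 (fully open), set as the call begins (left out, the last holds). The fingers move at their own pace and stop on an object; "grip_force" is the grip in N (left out, the last holds). Time passes only in rows, so rows that repeat a pose let the fingers close. It gives the time, the measured TCP pose, the force, the opening and the grip force at its end, in the units of the state.
- get_obs(): the state, without advancing time (a new reading comes with each control period).
- camera(name): name is "scene" or "side" or "wrist"; returns a dict with "img" (480x640x3 uint8, red, green, blue), "fx", "fy", "cx", "cy" (pixels), "extrinsics" (4x4, takes a point from camera to world coordinates). Camera axes: x right, y up, looking along -z (the intrinsics and any distortion apply to the point x, -y, -z); pixel columns grow to the right and rows downward; lengths in m; the calibration is good to about 2 mm. The wrist camera is an equidistant fisheye: a pixel r from the principal point sees the ray r / f radians off the axis. A picture is of the moment at which its call begins. There is no depth.
- hand_in(): hands the job in; it is judged then, once.
The state is a dict: "clock": time; "joint_pos": joint angles; "joint_velocities": joint speeds; "tau": joint torques, N m; "position": TCP position; "ee_rot": TCP orientation; "ft_force": force on the tool from outside, world axes, zero at the start; "torque": the same for the moment, N m; "grip_width": opening from 0.0 (shut) to 1.0 (fully open); "grasp_force": force on a finger pad.
Only numpy, scipy, OpenCV 4.12 (cv2) and the standard library are available. Lean on these libraries where they do the work, as an engineer would, in place of code of your own. Each camera call takes 0.05 s, during which the arm holds its last target. There are 200 camera calls.

## Working session

There is one attempt and no reset: what is moved stays moved. The work goes in short steps, Python scripts to look and compute and a tool call to move; the robot and the scene stay as the last step left them, time stands still between calls to the robot, and variables do not carry over. Pictures are saved under pics/ and viewed, at most 14 in all, crops included, and the job is handed in when it is done.

Besides the shell and the picture viewer there is one more tool, called after "Emit:" by a JSON object that holds its "op" and its "data", one argument or row to a line. carry_out: Moves the arm, as the interface text tells. Its arguments: {"type":"object","properties":{"motion":{"type":"array"},"hand":{"type":"number"},"grip_force":{"type":"number"}},"required":["motion"]}

```bash
mkdir -p pics
cat > h.py <<'E'
from workcell import *
import numpy as np, cv2
from scipy.spatial.transform import Rotation as R
def ray(c,u,v):
    E=np.array(c["extrinsics"]); x=(u-c["cx"])/c["fx"]; y=(v-c["cy"])/c["fy"]
    if c.get("fish"):
        r=np.hypot(x,y); s=np.sin(r)/r if r>1e-9 else 1; d=np.array([x*s,-y*s,-np.cos(r)])
    else: d=np.array([x,-y,-1.])
    return E[:3,3],E[:3,:3]@d
def onz(c,u,v,z):
    o,d=ray(c,u,v); return o+d*(z-o[2])/d[2]
def cam(n):
    c=camera(n); c["fish"]=n=="wrist"; return c
def save(c,name): cv2.imwrite("pics/"+name+".png",cv2.cvtColor(c["img"],cv2.COLOR_RGB2BGR))
E
python3 - <<'E'
from h import *
o=get_obs()
for k,v in o.items(): print(k,np.round(v,3))
for n in ["scene","side","wrist"]:
    c=cam(n); save(c,n+"0"); print(n,{k:c[k] for k in c if k not in("img",)})
E
```

```text
clock 0.0
joint_pos [-0.023  0.333 -0.065  1.461  0.022  1.35  -0.088]
joint_velocities [ 0.    -0.001 -0.001 -0.    -0.001  0.    -0.001]
tau [ 0.0000e+00 -6.2545e+01  5.0000e-02 -3.9161e+01  1.6000e-02  1.0000e-02
 -0.0000e+00]
position [ 0.625 -0.     0.231]
ee_rot [ 0.707  0.707 -0.001 -0.   ]
ft_force [-0.073 -0.343  0.861]
torque [-0.012  0.021 -0.017]
grasp_force 0.0
grip_width 0.997
scene {'fx': 447.3206430591216, 'fy': 447.3206430591216, 'cx': 314.9091763719483, 'cy': 235.51305098496766, 'extrinsics': array([[ 0.62575581, -0.65688563,  0.4206316 ,  0.96761222],
       [ 0.7798505 ,  0.5156516 , -0.35487551, -0.39892077],
       [ 0.01621326,  0.55009518,  0.83494456,  0.84304466],
       [ 0.        ,  0.        ,  0.        ,  1.        ]]), 'fish': False}
side {'fx': 447.5137774158999, 'fy': 447.5137774158999, 'cx': 319.28328348275, 'cy': 237.66420418010372, 'extrinsics': array([[ 0.96858225,  0.18324261, -0.16813853,  0.46240436],
       [-0.24816669,  0.75614005, -0.60552912, -0.58297121],
       [ 0.01617754,  0.62823115,  0.77785854,  0.76427509],
       [ 0.        ,  0.        ,  0.        ,  1.        ]]), 'fish': False}
wrist {'fx': 371.64829954431775, 'fy': 371.64829954431775, 'cx': 313.93303608946906, 'cy': 244.46454988370974, 'extrinsics': array([[ 9.99998438e-01, -6.36903344e-04,  1.64865780e-03,
         6.24672092e-01],
       [ 1.79886732e-04,  9.64646339e-01,  2.63547735e-01,
         6.59970006e-02],
       [-1.75822614e-03, -2.63547026e-01,  9.64644947e-01,
         3.72815718e-01],
       [ 0.00000000e+00,  0.00000000e+00,  0.00000000e+00,
         1.00000000e+00]]), 'fish': True}
```

View pics/scene0.png

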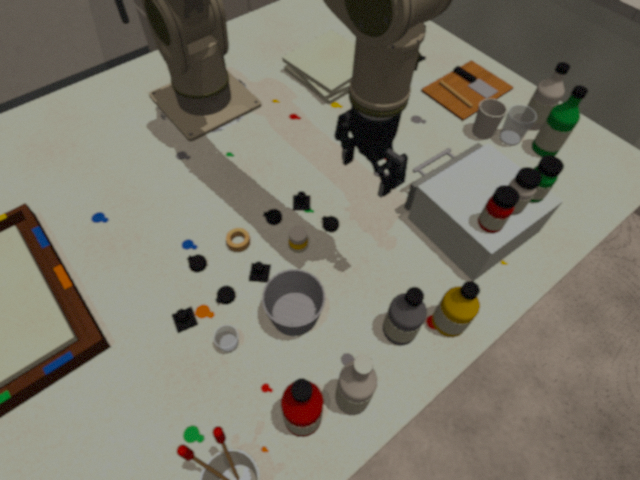

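View pics/side0.png

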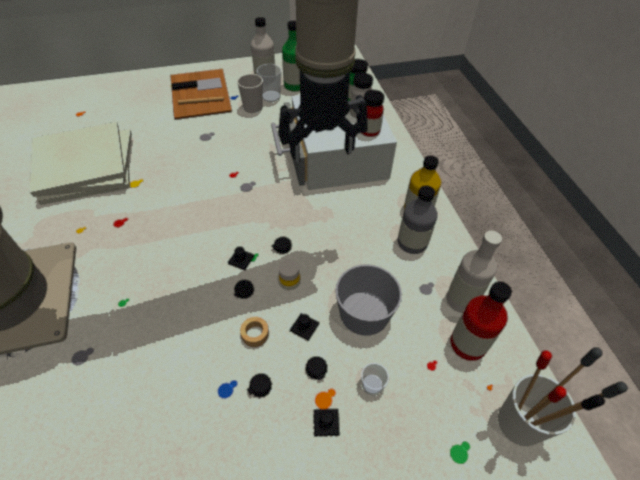

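View pics/wrist0.png

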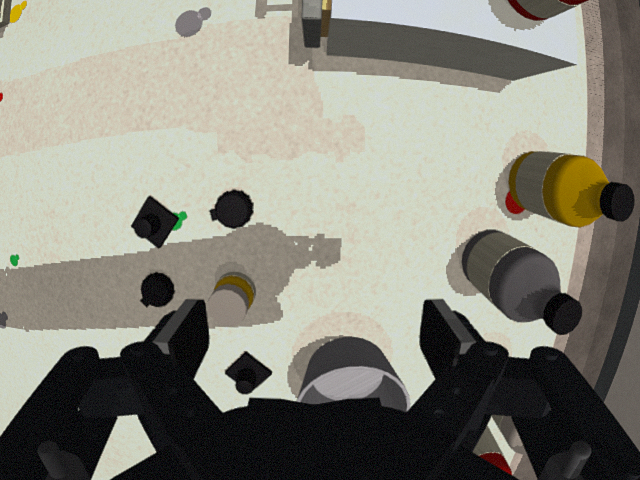

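Seven black parts on the table: caps in scene at (273,216), (331,224), (198,263), (226,295) and stands at (301,202), (260,271), (185,319). The tub is at (294,300) and the cabinet at right, with its handle around (433,160). Next I'll measure the blobs and crop the cabinet.

```bash
cat > meas.py <<'E'
from h import *
def tri(a,b):
    (o1,d1),(o2,d2)=a,b
    A=np.stack([d1,-d2],1); s=np.linalg.lstsq(A,o2-o1,rcond=None)[0]
    p,q=o1+d1*s[0],o2+d2*s[1]; return (p+q)/2,np.linalg.norm(p-q)
def blobs(c,box):
    g=c["img"].max(2); m=(g<62).astype(np.uint8)
    n,l,s,ce=cv2.connectedComponentsWithStats(m)
    return [(ce[i],s[i]) for i in range(1,n) if 60<s[i][4]<1200 and box[0]<ce[i][0]<box[1] and box[2]<ce[i][1]<box[3]]
if __name__=="__main__":
    S,D=cam("scene"),cam("side")
    bs,bd=blobs(S,(150,350,190,345)),blobs(D,(200,350,230,450))
    for b,s in bs:
        cand=[]
        for e,t in bd:
            p,err=tri(ray(S,*b),ray(D,*e))
            if err<0.012 and -0.02<p[2]<0.05: cand.append((np.round(p,4),round(err,4),np.round(e),t[4]))
        print(np.round(b),s[2:],"z.009:",np.round(onz(S,*b,.009)[:2],4),cand)
    for e,t in bd: print("side",np.round(e),t[2:],np.round(onz(D,*e,.009)[:2],4))
    a=cv2.resize(S["img"][120:290,380:580],None,fx=4,fy=3.5,interpolation=cv2.INTER_CUBIC)
    cv2.imwrite("pics/cabS.png",a[:,:,::-1])
E
python3 meas.py
```

```text
[301. 202.] [ 16  18 236] z.009: [ 0.4531 -0.0104] [(array([ 0.4527, -0.01  ,  0.0086]), np.float64(0.0004), array([241., 258.]), np.int32(331))]
[273. 217.] [ 18  16 212] z.009: [ 0.4475 -0.0872] [(array([ 0.4476, -0.087 ,  0.0096]), np.float64(0.0008), array([243., 289.]), np.int32(296))]
[330. 224.] [ 15  15 193] z.009: [0.543  0.0029] [(array([0.5431, 0.003 , 0.0096]), np.float64(0.0008), array([282., 245.]), np.int32(227))]
[197. 263.] [ 17  17 226] z.009: [ 0.4465 -0.2864] [(array([ 0.446 , -0.2859,  0.0088]), np.float64(0.0012), array([260., 385.]), np.int32(400))]
[259. 272.] [ 20  20 307] z.009: [ 0.5473 -0.1948] [(array([ 0.5457, -0.1939,  0.0062]), np.float64(0.0006), array([304., 326.]), np.int32(418))]
[315. 293.] [ 15  31 222] z.009: [ 0.6577 -0.1317] []
[225. 295.] [ 18  17 245] z.009: [ 0.5482 -0.2798] [(array([ 0.5475, -0.2789,  0.0084]), np.float64(0.0017), array([316., 368.]), np.int32(368))]
[184. 319.] [ 24  24 371] z.009: [ 0.5423 -0.3719] [(array([ 0.5406, -0.3715,  0.006 ]), np.float64(0.0008), array([326., 422.]), np.int32(619))]
[294. 329.] [ 41  14 224] z.009: [ 0.694  -0.2135] []
side [282. 245.] [ 18  17 227] [0.543  0.0039]
side [241. 258.] [ 25  23 331] [ 0.4526 -0.0101]
side [243. 289.] [ 20  19 296] [ 0.4474 -0.0862]
side [304. 326.] [ 28  26 418] [ 0.5453 -0.195 ]
side [316. 368.] [ 21  23 368] [ 0.5471 -0.2783]
side [260. 385.] [ 23  23 400] [ 0.4458 -0.2854]
side [326. 422.] [ 25  26 619] [ 0.5401 -0.3719]
```

View pics/cabS.png

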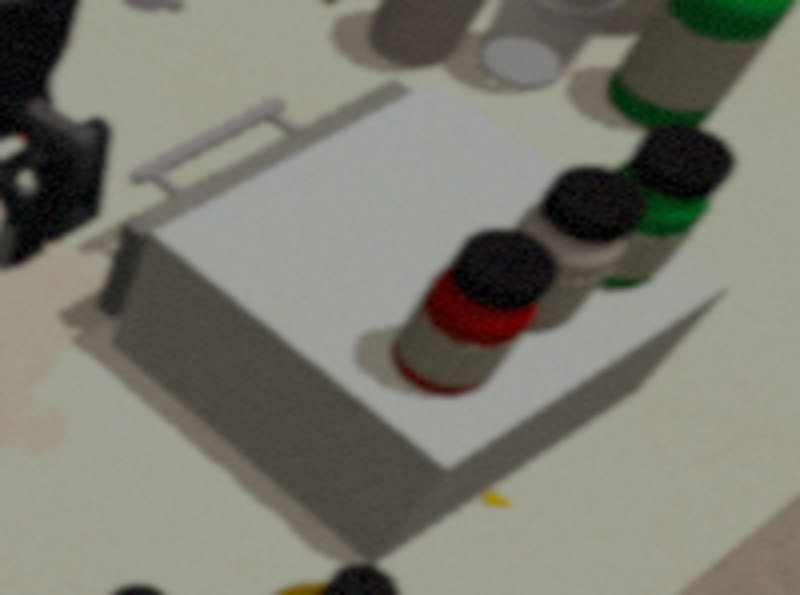

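The crop shows the cabinet top's corners at front right (417.5,186.3), front left (485,144.3), back right (492.5,254.3) and back left (561.3,202.9). The handle ends are at (415,170) and (448.8,149.4).

Run:
```python
from h import *
S=cam("scene"); W=cam("wrist")
P=[onz(S,*p,.115) for p in [(417.5,186.3),(485,144.3),(492.5,254.3),(561.25,202.9)]]
fr,fl,br,bl=P
print(np.round(P,4)); print("w",np.linalg.norm(fl-fr),np.linalg.norm(bl-br),"d",np.linalg.norm(br-fr),np.linalg.norm(bl-fl))
for a,b in [(fr,br),(fl,bl)]: print("yaw",np.degrees(np.arctan2(*(b-a)[1::-1])))
for a,b in [(fr,fl),(br,bl)]: print("yaw-y",np.degrees(np.arctan2(*(b-a)[1::-1]))-90)
H=[onz(S,*p,.082) for p in [(415,170),(448.75,149.4)]]; print(np.round(H,4),np.linalg.norm(H[0]-H[1]),np.round(sum(H)/2,4))
# wrist: tub rim? front panel top right corner etc
print("tub", np.round(onz(S,294,290,.08),4))
def ell(c,lo):
    g=cv2.cvtColor(c["img"],cv2.COLOR_RGB2HSV)
m=S["img"]; print(m[300,296],m[278,294],m[320,294])
for n in ["dark"]:
    g=cv2.cvtColor(m,cv2.COLOR_RGB2GRAY)[255:345,250:340]
    cv2.imwrite("pics/tub.png",cv2.resize(g,None,fx=6,fy=6,interpolation=cv2.INTER_CUBIC))
```

```text
[[0.6376 0.1589 0.115 ]
 [0.6459 0.3697 0.115 ]
 [0.844  0.1506 0.115 ]
 [0.8528 0.3625 0.115 ]]
w 0.21101601444782517 0.2120480473237764 d 0.20658123540449846 0.20702137225550046
yaw -2.281014743543923
yaw -1.9954864079551178
yaw-y -2.2696217462798245
yaw-y -2.387908473600291
[[0.5856 0.2143 0.082 ]
 [0.5894 0.3235 0.082 ]] 0.10934030317156658 [0.5875 0.2689 0.082 ]
tub [ 0.655  -0.1829  0.08  ]
[132 126 125] [65 63 64] [130 124 124]
```

View pics/tub.png

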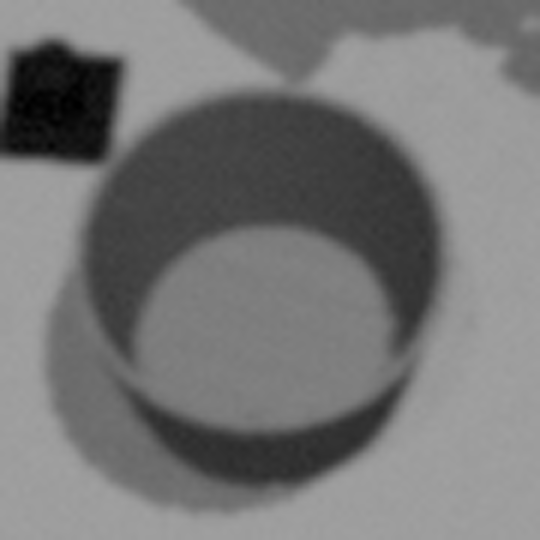

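The tub rim spans (84–440, 92–430) in the crop, so its centre is at scene pixel (293.7,298). First I'll move above the handle and check it with the wrist camera.

Emit:
{"op": "carry_out", "data": {
  "motion": [
    {"xyz": [0.034, -0.005, 0.0], "angular": [0, 0, 0.5]},
    {"xyz": [0.068, -0.01, 0.0], "angular": [0, 0, 1]},
    {"xyz": [0.102, -0.015, 0.0], "angular": [0, 0, 1.5]},
    {"xyz": [0.136, -0.02, 0.02], "angular": [0, 0, 2.2]},
    {"xyz": [0.17, -0.025, 0.04], "angular": [0, 0, 2.2]},
    {"xyz": [0.204, -0.03, 0.06], "angular": [0, 0, 2.2]},
    {"xyz": [0.238, -0.0375, 0.07], "angular": [0, 0, 2.2]},
    {"xyz": [0.26, -0.0375, 0.081], "angular": [0, 0, 2.2]},
    {"xyz": [0.268, -0.0375, 0.081], "angular": [0, 0, 2.2]},
    {"xyz": [0.268, -0.0375, 0.081], "angular": [0, 0, 2.2]}
  ],
  "hand": 0.3,
  "grip_force": 40
}}

```text
clock: 1.35
position: [0.5874, 0.2687, 0.1504]
ee_rot: [0.72, 0.694, -0.0, -0.0]
ft_force: [-0.3, -0.0, -0.0]
grip_width: 0.303
grasp_force: 0.0
```

```bash
cat >> h.py <<'E'
def go(x,y,z,yaw=0.):
    """print shift/turn (tool axes) from here to world target; yaw (deg, about world z) from tool y along world x"""
    o=get_obs(); r=R.from_quat(o["ee_rot"]); t=R.from_euler("z",yaw,degrees=True)*R.from_quat([.70711,.70711,0,0])
    print("shift",np.round(r.inv().apply(np.array([x,y,z])-o["position"]),4),"turn",np.round((r.inv()*t).as_rotvec(degrees=True),2))
E
python3 - <<'E'
from h import *
c=cam("scene"); print("tub",np.round(onz(c,293.7,298,.08),4))
o=get_obs(); print(np.round(o["position"],4),o["clock"]); go(.5875,.268,.06,-2.2)
w=cam("wrist"); save(w,"wh")
d=cam("side"); cv2.imwrite("pics/sh.png",cv2.resize(d["img"][60:200,220:400],None,fx=4,fy=4)[:,:,::-1])
E
```

```text
tub [ 0.6678 -0.1933  0.08  ]
[0.5881 0.2672 0.1508] 1.4
shift [ 0.0008 -0.0007  0.0908] turn [ 0.04  0.02 -0.02]
```

View pics/wh.png

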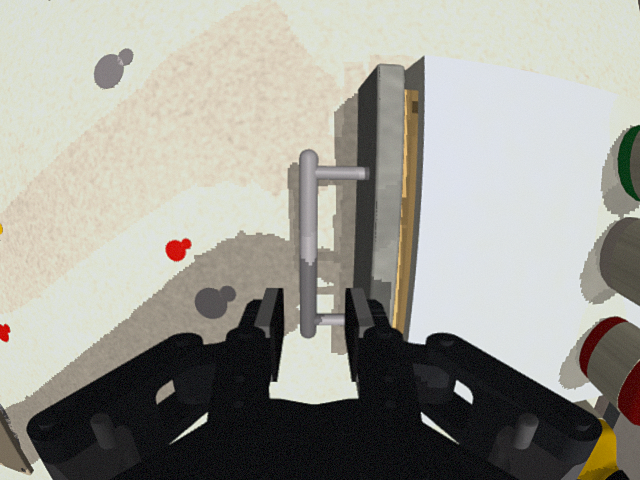

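The bar runs from (309,155) to (309,333), with the fingers at (272,330) and (357,330), so it sits between them.

Run:
```python
from h import *
w=cam("wrist")
for p in [(309,152),(309,336),(309,245),(384,66),(365,270)]: print(p,np.round(onz(w,*p,.08),4))
```

```text
(309, 152) [0.5882 0.3283 0.08  ]
(309, 336) [0.583 0.212 0.08 ]
(309, 245) [0.5858 0.2735 0.08  ]
(384, 66) [0.6331 0.3778 0.08  ]
(365, 270) [0.6193 0.2563 0.08  ]
```

Emit:
{"op": "carry_out", "data": {
  "motion": [
    {"xyz": [0.001, -0.002, 0.02], "angular": [0, 0, 0]},
    {"xyz": [0.002, -0.002, 0.045], "angular": [0, 0, 0]},
    {"xyz": [0.002, -0.002, 0.07], "angular": [0, 0, 0]},
    {"xyz": [0.002, -0.002, 0.09], "angular": [0, 0, 0]},
    {"xyz": [0.002, -0.002, 0.09], "angular": [0, 0, 0]}
  ]
}}

```text
clock: 2.05
position: [0.5877, 0.2685, 0.0612]
ee_rot: [0.721, 0.693, 0.001, 0.001]
ft_force: [-0.5, 0.4, 0.9]
grip_width: 0.304
grasp_force: 0.0
```

Emit:
{"op": "carry_out", "data": {
  "motion": [
    {"xyz": [0, 0, 0], "angular": [0, 0, 0]},
    {"xyz": [0, 0, 0], "angular": [0, 0, 0]},
    {"xyz": [0, 0, 0], "angular": [0, 0, 0]},
    {"xyz": [0, 0, 0], "angular": [0, 0, 0]}
  ],
  "hand": 0
}}

```text
clock: 2.45
position: [0.5865, 0.2688, 0.0611]
ee_rot: [0.721, 0.693, 0.0, 0.001]
ft_force: [0.5, -4.1, 6.0]
grip_width: 0.112
grasp_force: 39.2
```

Emit:
{"op": "carry_out", "data": {
  "motion": [
    {"xyz": [0, -0.015, 0], "angular": [0, 0, 0]},
    {"xyz": [0, -0.03, 0], "angular": [0, 0, 0]},
    {"xyz": [0, -0.045, 0], "angular": [0, 0, 0]},
    {"xyz": [0, -0.06, 0], "angular": [0, 0, 0]},
    {"xyz": [0, -0.075, 0], "angular": [0, 0, 0]},
    {"xyz": [0, -0.09, 0], "angular": [0, 0, 0]},
    {"xyz": [0, -0.105, 0], "angular": [0, 0, 0]},
    {"xyz": [0, -0.12, 0], "angular": [0, 0, 0]},
    {"xyz": [0, -0.13, 0], "angular": [0, 0, 0]},
    {"xyz": [0, -0.14, 0], "angular": [0, 0, 0]},
    {"xyz": [0, -0.147, 0], "angular": [0, 0, 0]},
    {"xyz": [0, -0.147, 0], "angular": [0, 0, 0]}
  ]
}}

```text
clock: 3.65
position: [0.4417, 0.2754, 0.0611]
ee_rot: [0.721, 0.693, 0.003, 0.002]
ft_force: [14.0, 0.4, -6.2]
grip_width: 0.113
grasp_force: 40.2
```

Emit:
{"op": "carry_out", "data": {
  "motion": [
    {"xyz": [0, -0.004, 0], "angular": [0, 0, 0]},
    {"xyz": [0, -0.006, 0], "angular": [0, 0, 0]},
    {"xyz": [0, -0.006, 0], "angular": [0, 0, 0]},
    {"xyz": [0, -0.006, 0], "angular": [0, 0, 0]}
  ]
}}

```text
clock: 4.05
position: [0.4415, 0.2754, 0.0613]
ee_rot: [0.722, 0.692, 0.007, 0.003]
ft_force: [42.8, 4.3, -28.8]
grip_width: 0.11
grasp_force: 39.1
```

Emit:
{"op": "carry_out", "data": {
  "motion": [
    {"xyz": [0, 0.006, 0], "angular": [0, 0, 0]},
    {"xyz": [0, 0.006, 0], "angular": [0, 0, 0]},
    {"xyz": [0, 0.006, 0], "angular": [0, 0, 0]},
    {"xyz": [0, 0.006, -0.03], "angular": [0, 0, 0]},
    {"xyz": [0, 0.006, -0.07], "angular": [0, 0, 0]},
    {"xyz": [0, 0.006, -0.11], "angular": [0, 0, 0]},
    {"xyz": [0, 0.006, -0.15], "angular": [0, 0, 0]},
    {"xyz": [0, 0.006, -0.15], "angular": [0, 0, 0]}
  ],
  "hand": 0.28
}}

```text
clock: 4.85
position: [0.4399, 0.2777, 0.2158]
ee_rot: [0.72, 0.694, 0.004, 0.001]
ft_force: [0.3, -0.2, -0.5]
grip_width: 0.28
grasp_force: 0.0
```

Run:
```python
from h import *
o=get_obs(); print(np.round(o["position"],4),o["clock"])
w=cam("wrist"); save(w,"wo")
```

```text
[0.4399 0.2777 0.2158] 4.85
```

View pics/wo.png

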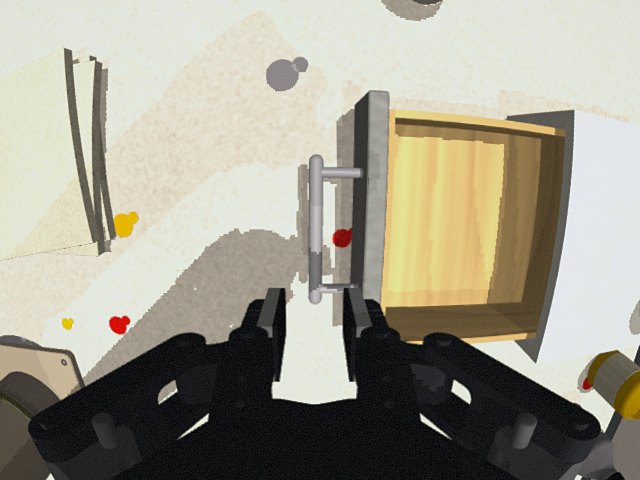

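The drawer is out and empty. The handle spans (316,157)–(316,300), the panel's back top edge is near x=388, and the cabinet front edge is near (572,150).

Run:
```python
from h import *
w=cam("wrist")
for p,z in [((316,155),.08),((316,302),.08),((316,230),.08),((389,94),.102),((389,200),.102),((575,111),.115),((563,240),.115)]: print(p,np.round(onz(w,*p,z),4))
```

```text
(316, 155) [0.443  0.3361 0.08  ]
(316, 302) [0.4388 0.22   0.08  ]
(316, 230) [0.441  0.2795 0.08  ]
(389, 94) [0.494  0.3779 0.102 ]
(389, 200) [0.4926 0.3042 0.102 ]
(575, 111) [0.6422 0.3754 0.115 ]
(563, 240) [0.6363 0.2737 0.115 ]
```

```bash
sed -i 's/    for e,t in bd: print.*//; /pics\/cabS/d; /a=cv2.resize/d' meas.py; sed -i 's/ print(np.round(b),s\[2:\].*/ if cand: print(np.round(b),s[4],cand)/' meas.py
python3 - <<'E'
from h import *
go(.453,-.010,.013,0); go(.453,-.01,.216)
c=cam("scene"); print("jar",onz(c,298,236,.05),"tape",onz(c,238,238,.024),"dip",onz(c,227,335,.04))
E
python3 meas.py
```

```text
shift [-0.2857  0.0251  0.1977] turn [ 0.07 -0.05 -2.15]
shift [-0.2855  0.0254 -0.0053] turn [ 0.07 -0.05 -2.15]
jar [ 0.54691168 -0.09083399  0.05      ] tape [ 0.4566118  -0.18663049  0.024     ] dip [ 0.63525612 -0.32623765  0.04      ]
[301. 202.] 243 [(array([ 0.4527, -0.0093,  0.0078]), np.float64(0.0003), array([241., 258.]), np.int32(333))]
[273. 217.] 188 [(array([ 0.4474, -0.0878,  0.0097]), np.float64(0.0009), array([243., 289.]), np.int32(270))]
[330. 224.] 194 [(array([0.5431, 0.0031, 0.0095]), np.float64(0.0009), array([282., 245.]), np.int32(227))]
[197. 263.] 229 [(array([ 0.4459, -0.2859,  0.0089]), np.float64(0.001), array([260., 385.]), np.int32(403))]
[259. 272.] 308 [(array([ 0.5456, -0.1938,  0.006 ]), np.float64(0.0006), array([304., 326.]), np.int32(420))]
[225. 295.] 248 [(array([ 0.5474, -0.279 ,  0.0085]), np.float64(0.0016), array([316., 368.]), np.int32(369))]
[184. 319.] 381 [(array([ 0.5405, -0.3714,  0.0057]), np.float64(0.0008), array([326., 422.]), np.int32(623))]
```

Emit:
{"op": "carry_out", "data": {
  "motion": [
    {"xyz": [-0.035, 0.003, -0.002], "angular": [0, 0, 0]},
    {"xyz": [-0.075, 0.006, -0.004], "angular": [0, 0, -1]},
    {"xyz": [-0.115, 0.01, -0.004], "angular": [0, 0, -2.1]},
    {"xyz": [-0.155, 0.014, -0.004], "angular": [0, 0, -2.1]},
    {"xyz": [-0.195, 0.018, 0.02], "angular": [0, 0, -2.1]},
    {"xyz": [-0.235, 0.021, 0.05], "angular": [0, 0, -2.1]},
    {"xyz": [-0.27, 0.024, 0.09], "angular": [0, 0, -2.1]},
    {"xyz": [-0.285, 0.025, 0.125], "angular": [0, 0, -2.1]},
    {"xyz": [-0.285, 0.025, 0.155], "angular": [0, 0, -2.1]},
    {"xyz": [-0.285, 0.025, 0.185], "angular": [0, 0, -2.1]},
    {"xyz": [-0.285, 0.025, 0.198], "angular": [0, 0, -2.1]},
    {"xyz": [-0.285, 0.025, 0.198], "angular": [0, 0, -2.1]}
  ],
  "hand": 0.6
}}

```text
clock: 6.3
position: [0.4502, -0.0101, 0.0097]
ee_rot: [0.708, 0.707, -0.002, -0.002]
ft_force: [-0.2, -0.1, -0.4]
grip_width: 0.607
grasp_force: 0.0
```

Emit:
{"op": "carry_out", "data": {
  "motion": [
    {"xyz": [0, 0, 0], "angular": [0, 0, 0]},
    {"xyz": [0, 0, 0], "angular": [0, 0, 0]},
    {"xyz": [0, 0, 0], "angular": [0, 0, 0]},
    {"xyz": [0, 0, 0], "angular": [0, 0, 0]},
    {"xyz": [0, 0, 0], "angular": [0, 0, 0]},
    {"xyz": [0, 0, -0.02], "angular": [0, 0, 0]},
    {"xyz": [0, 0, -0.05], "angular": [0, 0, 0]},
    {"xyz": [0, 0, -0.08], "angular": [0, 0, 0]},
    {"xyz": [0, 0, -0.12], "angular": [0, 0, 0]},
    {"xyz": [0, 0, -0.16], "angular": [0, 0, 0]},
    {"xyz": [0, 0, -0.19], "angular": [0, 0, 0]},
    {"xyz": [0, 0, -0.19], "angular": [0, 0, 0]}
  ],
  "hand": 0,
  "grip_force": 40
}}

```text
clock: 7.5
position: [0.4548, -0.0099, 0.2067]
ee_rot: [0.708, 0.706, 0.003, 0.002]
ft_force: [0.4, 0.1, -0.2]
grip_width: 0.242
grasp_force: 39.2
```

Run:
```python
from h import *
go(.545,.225,.045,0)
```

```text
shift [0.2349 0.0885 0.1626] turn [ 0.43 -0.04 -0.1 ]
```

Emit:
{"op": "carry_out", "data": {
  "motion": [
    {"xyz": [0.03, 0.011, 0.0], "angular": [0, 0, 0]},
    {"xyz": [0.065, 0.024, 0.0], "angular": [0, 0, 0]},
    {"xyz": [0.1, 0.038, 0.0], "angular": [0, 0, 0]},
    {"xyz": [0.135, 0.052, 0.0], "angular": [0, 0, 0]},
    {"xyz": [0.17, 0.066, 0.0], "angular": [0, 0, 0]},
    {"xyz": [0.205, 0.08, 0.0], "angular": [0, 0, 0]},
    {"xyz": [0.235, 0.089, 0.01], "angular": [0, 0, 0]},
    {"xyz": [0.235, 0.089, 0.05], "angular": [0, 0, 0]},
    {"xyz": [0.235, 0.089, 0.09], "angular": [0, 0, 0]},
    {"xyz": [0.235, 0.089, 0.13], "angular": [0, 0, 0]},
    {"xyz": [0.235, 0.089, 0.162], "angular": [0, 0, 0]},
    {"xyz": [0.235, 0.089, 0.162], "angular": [0, 0, 0]}
  ]
}}

```text
clock: 8.7
position: [0.5417, 0.2235, 0.0368]
ee_rot: [0.708, 0.706, -0.001, -0.0]
ft_force: [-0.9, -0.8, -0.4]
grip_width: 0.234
grasp_force: 63.7
```

Emit:
{"op": "carry_out", "data": {
  "motion": [
    {"xyz": [0, 0, 0], "angular": [0, 0, 0]},
    {"xyz": [0, 0, 0], "angular": [0, 0, 0]},
    {"xyz": [0, 0, 0], "angular": [0, 0, 0]},
    {"xyz": [0, 0, -0.03], "angular": [0, 0, 0]},
    {"xyz": [0, 0, -0.07], "angular": [0, 0, 0]},
    {"xyz": [0, 0, -0.11], "angular": [0, 0, 0]},
    {"xyz": [0, 0, -0.15], "angular": [0, 0, 0]},
    {"xyz": [-0.03, 0, -0.16], "angular": [0, 0, 0]},
    {"xyz": [-0.075, 0, -0.16], "angular": [0, 0, 0]},
    {"xyz": [-0.12, 0, -0.16], "angular": [0, 0, 0]},
    {"xyz": [-0.165, 0, -0.16], "angular": [0, 0, 0]},
    {"xyz": [-0.21, 0, -0.16], "angular": [0, 0, 0]}
  ],
  "hand": 0.5
}}

```text
clock: 9.9
position: [0.5411, 0.0132, 0.2003]
ee_rot: [0.708, 0.707, 0.0, -0.0]
ft_force: [0.9, 0.2, -0.6]
grip_width: 0.501
grasp_force: 0.0
```

```bash
python3 - <<'E'
from h import *
go(.5456,-.1938,.2); go(.5456,-.1938,.013)
w=cam("wrist"); save(w,"w2")
E
python3 meas.py
```

```text
shift [-2.07e-01  4.80e-03  2.00e-04] turn [-0.01 -0.01 -0.09]
shift [-0.207   0.0048  0.1872] turn [-0.01 -0.01 -0.09]
[273. 217.] 214 [(array([ 0.4475, -0.0871,  0.0096]), np.float64(0.0009), array([243., 289.]), np.int32(297))]
[330. 224.] 192 [(array([0.5431, 0.0028, 0.0098]), np.float64(0.0008), array([282., 245.]), np.int32(227))]
[197. 263.] 226 [(array([ 0.446 , -0.2858,  0.0089]), np.float64(0.0011), array([259., 385.]), np.int32(400))]
[259. 272.] 306 [(array([ 0.5457, -0.1939,  0.0062]), np.float64(0.0007), array([304., 326.]), np.int32(419))]
[225. 295.] 244 [(array([ 0.5475, -0.279 ,  0.0086]), np.float64(0.0016), array([316., 368.]), np.int32(366))]
[184. 319.] 374 [(array([ 0.5406, -0.3715,  0.0061]), np.float64(0.0008), array([326., 422.]), np.int32(617))]
```

View pics/w2.png

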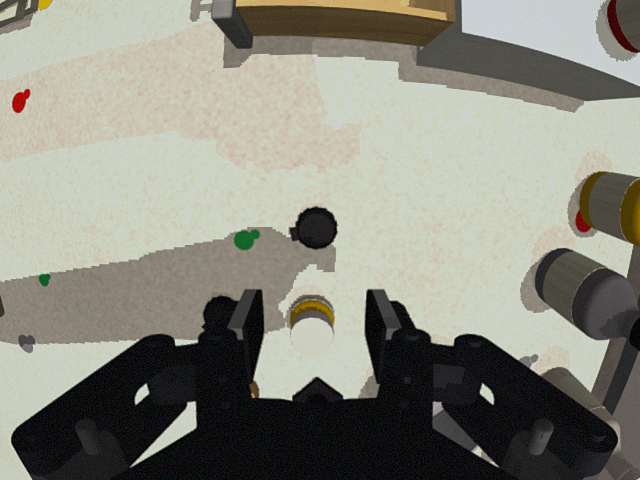

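Stand 1 is out of the table view, and the cap at (316,228) has its tab to the left (-x). Stand 2 next.

Emit:
{"op": "carry_out", "data": {
  "motion": [
    {"xyz": [-0.04, 0.002, 0], "angular": [0, 0, 0]},
    {"xyz": [-0.08, 0.004, 0], "angular": [0, 0, 0]},
    {"xyz": [-0.12, 0.005, 0], "angular": [0, 0, 0]},
    {"xyz": [-0.16, 0.005, 0], "angular": [0, 0, 0]},
    {"xyz": [-0.195, 0.005, 0.01], "angular": [0, 0, 0]},
    {"xyz": [-0.207, 0.005, 0.04], "angular": [0, 0, 0]},
    {"xyz": [-0.207, 0.005, 0.08], "angular": [0, 0, 0]},
    {"xyz": [-0.207, 0.005, 0.12], "angular": [0, 0, 0]},
    {"xyz": [-0.207, 0.005, 0.15], "angular": [0, 0, 0]},
    {"xyz": [-0.207, 0.005, 0.175], "angular": [0, 0, 0]},
    {"xyz": [-0.207, 0.005, 0.186], "angular": [0, 0, 0]},
    {"xyz": [-0.207, 0.005, 0.186], "angular": [0, 0, 0]}
  ],
  "hand": 0.6
}}

```text
clock: 11.25
position: [0.5453, -0.1907, 0.0127]
ee_rot: [0.707, 0.707, -0.001, -0.002]
ft_force: [-1.8, 0.4, -0.1]
grip_width: 0.602
grasp_force: 0.0
```

Emit:
{"op": "carry_out", "data": {
  "motion": [
    {"xyz": [0, 0, 0], "angular": [0, 0, 0]},
    {"xyz": [0, 0, 0], "angular": [0, 0, 0]},
    {"xyz": [0, 0, 0], "angular": [0, 0, 0]},
    {"xyz": [0, 0, 0], "angular": [0, 0, 0]},
    {"xyz": [0, 0, 0], "angular": [0, 0, 0]},
    {"xyz": [0, 0, -0.02], "angular": [0, 0, 0]},
    {"xyz": [0, 0, -0.05], "angular": [0, 0, 0]},
    {"xyz": [0, 0, -0.08], "angular": [0, 0, 0]},
    {"xyz": [0, 0, -0.12], "angular": [0, 0, 0]},
    {"xyz": [0, 0, -0.16], "angular": [0, 0, 0]},
    {"xyz": [0, 0, -0.19], "angular": [0, 0, 0]},
    {"xyz": [0, 0, -0.19], "angular": [0, 0, 0]}
  ],
  "hand": 0
}}

```text
clock: 12.45
position: [0.5486, -0.193, 0.2098]
ee_rot: [0.708, 0.706, 0.002, 0.004]
ft_force: [-0.4, 0.5, -0.8]
grip_width: 0.235
grasp_force: 41.0
```

Run:
```python
from h import *
go(.545,.32,.045,0)
```

```text
shift [ 0.5133 -0.0061  0.1638] turn [ 0.49  0.11 -0.11]
```

Emit:
{"op": "carry_out", "data": {
  "motion": [
    {"xyz": [0.035, 0, 0], "angular": [0, 0, 0]},
    {"xyz": [0.075, 0, 0], "angular": [0, 0, 0]},
    {"xyz": [0.12, -0.002, 0], "angular": [0, 0, 0]},
    {"xyz": [0.165, -0.004, 0], "angular": [0, 0, 0]},
    {"xyz": [0.21, -0.005, 0], "angular": [0, 0, 0]},
    {"xyz": [0.255, -0.006, 0], "angular": [0, 0, 0]},
    {"xyz": [0.3, -0.006, 0], "angular": [0, 0, 0]},
    {"xyz": [0.345, -0.006, 0], "angular": [0, 0, 0]},
    {"xyz": [0.39, -0.006, 0], "angular": [0, 0, 0]},
    {"xyz": [0.435, -0.006, 0], "angular": [0, 0, 0]},
    {"xyz": [0.48, -0.006, 0], "angular": [0, 0, 0]},
    {"xyz": [0.513, -0.006, 0], "angular": [0, 0, 0]}
  ]
}}

```text
clock: 13.65
position: [0.5402, 0.3241, 0.2038]
ee_rot: [0.707, 0.707, 0.0, -0.001]
ft_force: [0.9, -0.0, 0.1]
grip_width: 0.239
grasp_force: 41.0
```

Emit:
{"op": "carry_out", "data": {
  "motion": [
    {"xyz": [0, 0, 0.02], "angular": [0, 0, 0]},
    {"xyz": [0, 0, 0.05], "angular": [0, 0, 0]},
    {"xyz": [0, 0, 0.09], "angular": [0, 0, 0]},
    {"xyz": [0, 0, 0.12], "angular": [0, 0, 0]},
    {"xyz": [0, 0, 0.145], "angular": [0, 0, 0]},
    {"xyz": [0, 0, 0.16], "angular": [0, 0, 0]},
    {"xyz": [0, 0, 0.16], "angular": [0, 0, 0]},
    {"xyz": [0, 0, 0.16], "angular": [0, 0, 0]}
  ]
}}

```text
clock: 14.45
position: [0.5424, 0.3204, 0.0446]
ee_rot: [0.708, 0.706, 0.001, 0.001]
ft_force: [3.7, 0.8, 1.6]
grip_width: 0.238
grasp_force: 48.6
```

Emit:
{"op": "carry_out", "data": {
  "motion": [
    {"xyz": [0, 0, 0], "angular": [0, 0, 0]},
    {"xyz": [0, 0, 0], "angular": [0, 0, 0]},
    {"xyz": [0, 0, 0], "angular": [0, 0, 0]},
    {"xyz": [0, 0, -0.03], "angular": [0, 0, 0]},
    {"xyz": [0, 0, -0.07], "angular": [0, 0, 0]},
    {"xyz": [0, 0, -0.11], "angular": [0, 0, 0]},
    {"xyz": [0, 0, -0.15], "angular": [0, 0, 0]},
    {"xyz": [-0.03, 0, -0.16], "angular": [0, 0, 0]},
    {"xyz": [-0.075, 0, -0.16], "angular": [0, 0, 0]},
    {"xyz": [-0.12, 0, -0.16], "angular": [0, 0, 0]},
    {"xyz": [-0.165, 0, -0.16], "angular": [0, 0, 0]},
    {"xyz": [-0.21, 0, -0.16], "angular": [0, 0, 0]}
  ],
  "hand": 0.5
}}

```text
clock: 15.65
position: [0.5404, 0.1094, 0.2048]
ee_rot: [0.708, 0.707, 0.0, -0.0]
ft_force: [1.2, -0.2, -0.7]
grip_width: 0.5
grasp_force: 0.0
```

```bash
python3 meas.py
python3 - <<'E'
from h import *
go(.5406,-.3715,.2); go(.5406,-.3715,.013)
w=cam("wrist"); save(w,"w3")
E
```

```text
[273. 217.] 186 [(array([ 0.4474, -0.0877,  0.0099]), np.float64(0.001), array([243., 289.]), np.int32(269))]
[330. 223.] 194 [(array([0.5431, 0.0029, 0.0099]), np.float64(0.0008), array([282., 245.]), np.int32(226))]
[197. 263.] 226 [(array([ 0.446 , -0.286 ,  0.0091]), np.float64(0.0011), array([260., 385.]), np.int32(403))]
[225. 295.] 247 [(array([ 0.5475, -0.279 ,  0.0087]), np.float64(0.0014), array([316., 368.]), np.int32(368))]
[184. 319.] 375 [(array([ 0.5405, -0.3715,  0.0059]), np.float64(0.0009), array([326., 422.]), np.int32(621))]
shift [-0.475   0.0044  0.0061] turn [ 0.05  0.14 -0.62]
shift [-0.4746  0.0042  0.1931] turn [ 0.05  0.14 -0.62]
```

View pics/w3.png

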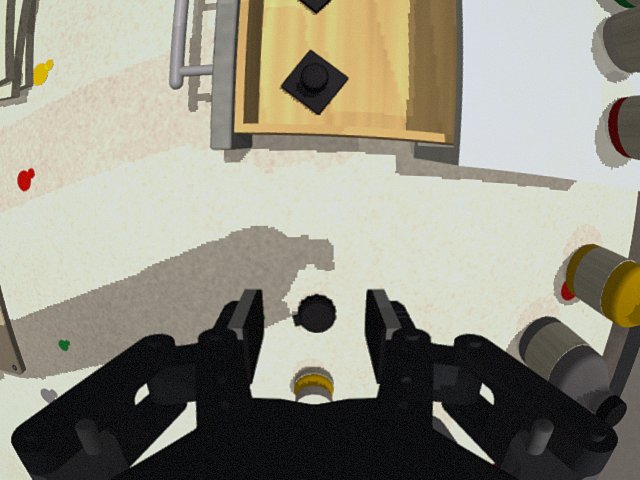

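Both stands are upright in the drawer, at (314,78) and (316,3). Stand 3 next.

Emit:
{"op": "carry_out", "data": {
  "motion": [
    {"xyz": [-0.04, 0, 0], "angular": [0, 0, 0]},
    {"xyz": [-0.085, 0.001, 0], "angular": [0, 0, -0.6]},
    {"xyz": [-0.13, 0.002, 0], "angular": [0, 0, -0.6]},
    {"xyz": [-0.175, 0.003, 0], "angular": [0, 0, -0.6]},
    {"xyz": [-0.22, 0.004, 0], "angular": [0, 0, -0.6]},
    {"xyz": [-0.265, 0.004, 0], "angular": [0, 0, -0.6]},
    {"xyz": [-0.31, 0.004, 0], "angular": [0, 0, -0.6]},
    {"xyz": [-0.355, 0.004, 0], "angular": [0, 0, -0.6]},
    {"xyz": [-0.4, 0.004, 0], "angular": [0, 0, -0.6]},
    {"xyz": [-0.44, 0.004, 0], "angular": [0, 0, -0.6]},
    {"xyz": [-0.475, 0.004, 0], "angular": [0, 0, -0.6]},
    {"xyz": [-0.475, 0.004, 0.04], "angular": [0, 0, -0.6]}
  ],
  "hand": 0.6
}}

```text
clock: 17.0
position: [0.5457, -0.3702, 0.1689]
ee_rot: [0.706, 0.709, 0.0, 0.005]
ft_force: [0.8, -0.0, 0.1]
grip_width: 0.602
grasp_force: 0.0
```

Run:
```python
from h import *
go(.5406,-.3715,.013)
```

```text
shift [-0.0002 -0.0063  0.1559] turn [0.43 0.38 0.23]
```

Emit:
{"op": "carry_out", "data": {
  "motion": [
    {"xyz": [0, -0.002, 0.03], "angular": [0, 0, 0]},
    {"xyz": [0, -0.002, 0.06], "angular": [0, 0, 0]},
    {"xyz": [0, -0.002, 0.09], "angular": [0, 0, 0]},
    {"xyz": [0, -0.002, 0.09], "angular": [0, 0, 0]},
    {"xyz": [0, -0.002, 0.09], "angular": [0, 0, 0]}
  ]
}}

```text
clock: 17.5
position: [0.543, -0.3631, 0.0748]
ee_rot: [0.703, 0.711, 0.0, -0.0]
ft_force: [-0.2, 0.0, 1.6]
grip_width: 0.601
grasp_force: 0.0
```

Run:
```python
from h import *
go(.5406,-.3715,.013)
```

```text
shift [-0.0084 -0.0025  0.0618] turn [ 0.   -0.04  0.58]
```

Emit:
{"op": "carry_out", "data": {
  "motion": [
    {"xyz": [-0.008, -0.003, 0.015], "angular": [0, 0, 0.6]},
    {"xyz": [-0.008, -0.003, 0.035], "angular": [0, 0, 0.6]},
    {"xyz": [-0.008, -0.003, 0.055], "angular": [0, 0, 0.6]},
    {"xyz": [-0.008, -0.003, 0.062], "angular": [0, 0, 0.6]},
    {"xyz": [-0.008, -0.003, 0.062], "angular": [0, 0, 0.6]}
  ]
}}

```text
clock: 18.0
position: [0.5391, -0.3723, 0.0121]
ee_rot: [0.708, 0.706, -0.0, -0.0]
ft_force: [-0.4, 0.5, 0.0]
grip_width: 0.599
grasp_force: 0.0
```

Emit:
{"op": "carry_out", "data": {
  "motion": [
    {"xyz": [0, 0, 0], "angular": [0, 0, 0]},
    {"xyz": [0, 0, 0], "angular": [0, 0, 0]},
    {"xyz": [0, 0, 0], "angular": [0, 0, 0]},
    {"xyz": [0, 0, 0], "angular": [0, 0, 0]},
    {"xyz": [0, 0, 0], "angular": [0, 0, 0]},
    {"xyz": [0, 0, -0.02], "angular": [0, 0, 0]},
    {"xyz": [0, 0, -0.05], "angular": [0, 0, 0]},
    {"xyz": [0, 0, -0.08], "angular": [0, 0, 0]},
    {"xyz": [0, 0, -0.12], "angular": [0, 0, 0]},
    {"xyz": [0, 0, -0.16], "angular": [0, 0, 0]},
    {"xyz": [0, 0, -0.19], "angular": [0, 0, 0]},
    {"xyz": [0, 0, -0.19], "angular": [0, 0, 0]}
  ],
  "hand": 0
}}

```text
clock: 19.2
position: [0.541, -0.3736, 0.2082]
ee_rot: [0.708, 0.706, 0.001, 0.004]
ft_force: [0.0, 0.4, 0.2]
grip_width: 0.237
grasp_force: 39.2
```

Run:
```python
from h import *
go(.595,.272,.047,0)
```

```text
shift [0.6463 0.0516 0.1589] turn [ 0.43  0.24 -0.11]
```

Emit:
{"op": "carry_out", "data": {
  "motion": [
    {"xyz": [0.035, 0, 0], "angular": [0, 0, 0]},
    {"xyz": [0.08, 0, 0], "angular": [0, 0, 0]},
    {"xyz": [0.125, 0, 0], "angular": [0, 0, 0]},
    {"xyz": [0.17, 0.005, 0], "angular": [0, 0, 0]},
    {"xyz": [0.215, 0.01, 0], "angular": [0, 0, 0]},
    {"xyz": [0.26, 0.015, 0], "angular": [0, 0, 0]},
    {"xyz": [0.305, 0.02, 0], "angular": [0, 0, 0]},
    {"xyz": [0.35, 0.025, 0], "angular": [0, 0, 0]},
    {"xyz": [0.395, 0.03, 0], "angular": [0, 0, 0]},
    {"xyz": [0.44, 0.035, 0], "angular": [0, 0, 0]},
    {"xyz": [0.485, 0.04, 0], "angular": [0, 0, 0]},
    {"xyz": [0.53, 0.042, 0], "angular": [0, 0, 0]}
  ]
}}

```text
clock: 20.4
position: [0.5819, 0.1594, 0.2019]
ee_rot: [0.708, 0.706, -0.0, -0.0]
ft_force: [2.2, 0.8, 0.3]
grip_width: 0.246
grasp_force: 39.2
```

Emit:
{"op": "carry_out", "data": {
  "motion": [
    {"xyz": [0.04, 0, 0.0], "angular": [0, 0, 0]},
    {"xyz": [0.08, 0, 0.0], "angular": [0, 0, 0]},
    {"xyz": [0.115, 0, 0.0], "angular": [0, 0, 0]},
    {"xyz": [0.115, 0, 0.03], "angular": [0, 0, 0]},
    {"xyz": [0.115, 0, 0.06], "angular": [0, 0, 0]},
    {"xyz": [0.115, 0, 0.06], "angular": [0, 0, 0]}
  ]
}}

```text
clock: 21.0
position: [0.5798, 0.2716, 0.1375]
ee_rot: [0.708, 0.707, -0.004, -0.001]
ft_force: [-0.6, -0.6, -1.1]
grip_width: 0.241
grasp_force: 39.2
```

Run:
```python
from h import *
go(.585,.272,.048,0)
```

```text
shift [0.0008 0.0059 0.0894] turn [-0.4   0.22 -0.07]
```

Emit:
{"op": "carry_out", "data": {
  "motion": [
    {"xyz": [0, 0.004, 0.02], "angular": [0, 0, 0]},
    {"xyz": [0, 0.004, 0.045], "angular": [0, 0, 0]},
    {"xyz": [0, 0.004, 0.07], "angular": [0, 0, 0]},
    {"xyz": [0, 0.004, 0.088], "angular": [0, 0, 0]},
    {"xyz": [0, 0.004, 0.088], "angular": [0, 0, 0]},
    {"xyz": [0, 0.004, 0.088], "angular": [0, 0, 0]}
  ]
}}

```text
clock: 21.6
position: [0.5869, 0.2728, 0.0558]
ee_rot: [0.708, 0.706, 0.001, 0.0]
ft_force: [-0.3, 0.0, -0.1]
grip_width: 0.239
grasp_force: 39.2
```

Emit:
{"op": "carry_out", "data": {
  "motion": [
    {"xyz": [0, 0, 0], "angular": [0, 0, 0]},
    {"xyz": [0, 0, 0], "angular": [0, 0, 0]},
    {"xyz": [0, 0, 0], "angular": [0, 0, 0]},
    {"xyz": [0, 0, -0.03], "angular": [0, 0, 0]},
    {"xyz": [0, 0, -0.07], "angular": [0, 0, 0]},
    {"xyz": [0, 0, -0.11], "angular": [0, 0, 0]},
    {"xyz": [0, -0.02, -0.15], "angular": [0, 0, 0]},
    {"xyz": [0, -0.06, -0.16], "angular": [0, 0, 0]},
    {"xyz": [0, -0.1, -0.16], "angular": [0, 0, 0]},
    {"xyz": [0, -0.11, -0.16], "angular": [0, 0, 0]},
    {"xyz": [0, -0.11, -0.16], "angular": [0, 0, 0]}
  ],
  "hand": 0.5
}}

```text
clock: 22.7
position: [0.4755, 0.2735, 0.216]
ee_rot: [0.707, 0.707, 0.001, 0.0]
ft_force: [1.0, -0.3, -0.6]
grip_width: 0.502
grasp_force: 0.0
```

```bash
python3 meas.py
python3 - <<'E'
from h import *
w=cam("wrist"); save(w,"w4"); go(.435,.278,.2,-2.2)
E
```

```text
[273. 217.] 189 [(array([ 0.4475, -0.0879,  0.01  ]), np.float64(0.0009), array([243., 289.]), np.int32(272))]
[330. 224.] 194 [(array([0.543 , 0.0032, 0.0093]), np.float64(0.0009), array([282., 245.]), np.int32(230))]
[197. 263.] 233 [(array([ 0.446 , -0.286 ,  0.0092]), np.float64(0.0009), array([260., 385.]), np.int32(402))]
[225. 295.] 249 [(array([ 0.5474, -0.2789,  0.0086]), np.float64(0.0014), array([316., 368.]), np.int32(370))]
shift [ 0.0053 -0.0426  0.0147] turn [ 0.06 -0.02  2.03]
```

View pics/w4.png

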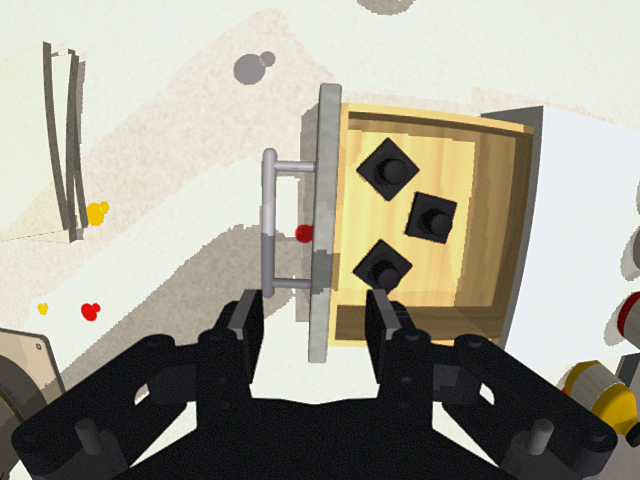

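All three stands are upright in the drawer, at (388,168), (433,218) and (383,265). Now grip the handle and shut it.

Emit:
{"op": "carry_out", "data": {
  "motion": [
    {"xyz": [0.005, -0.015, 0.01], "angular": [0, 0, 1]},
    {"xyz": [0.0055, -0.0345, 0.03], "angular": [0, 0, 2]},
    {"xyz": [0.0055, -0.0345, 0.06], "angular": [0, 0, 2]},
    {"xyz": [0.0055, -0.0345, 0.08], "angular": [0, 0, 2]},
    {"xyz": [0.0055, -0.0345, 0.08], "angular": [0, 0, 2]},
    {"xyz": [0.0055, -0.0345, 0.08], "angular": [0, 0, 2]}
  ],
  "hand": 0.3
}}

```text
clock: 23.45
position: [0.4427, 0.2784, 0.1346]
ee_rot: [0.72, 0.694, -0.0, -0.0]
ft_force: [0.7, 1.1, 0.8]
grip_width: 0.298
grasp_force: 0.0
```

Run:
```python
from h import *
go(.441,.279,.061,-2.2)
```

```text
shift [ 0.0006 -0.0017  0.0736] turn [-0.01  0.01  0.05]
```

Emit:
{"op": "carry_out", "data": {
  "motion": [
    {"xyz": [0, -0.001, 0.02], "angular": [0, 0, 0]},
    {"xyz": [0, -0.001, 0.04], "angular": [0, 0, 0]},
    {"xyz": [0, -0.001, 0.06], "angular": [0, 0, 0]},
    {"xyz": [0, -0.001, 0.073], "angular": [0, 0, 0]},
    {"xyz": [0, -0.001, 0.073], "angular": [0, 0, 0]},
    {"xyz": [0, -0.001, 0.073], "angular": [0, 0, 0]}
  ]
}}

```text
clock: 24.05
position: [0.4416, 0.2789, 0.0623]
ee_rot: [0.72, 0.694, 0.001, 0.0]
ft_force: [0.2, 0.3, 0.4]
grip_width: 0.294
grasp_force: 0.0
```

Emit:
{"op": "carry_out", "data": {
  "motion": [
    {"xyz": [0, 0, 0], "angular": [0, 0, 0]},
    {"xyz": [0, 0, 0], "angular": [0, 0, 0]},
    {"xyz": [0, 0, 0], "angular": [0, 0, 0]},
    {"xyz": [0, 0, 0], "angular": [0, 0, 0]}
  ],
  "hand": 0
}}

```text
clock: 24.45
position: [0.4419, 0.279, 0.0626]
ee_rot: [0.72, 0.694, 0.001, 0.0]
ft_force: [2.0, -0.6, 6.8]
grip_width: 0.114
grasp_force: 39.2
```

Emit:
{"op": "carry_out", "data": {
  "motion": [
    {"xyz": [0, 0.005, 0], "angular": [0, 0, 0]},
    {"xyz": [0, 0.013, 0], "angular": [0, 0, 0]},
    {"xyz": [0, 0.024, 0], "angular": [0, 0, 0]},
    {"xyz": [0, 0.036, 0], "angular": [0, 0, 0]},
    {"xyz": [0, 0.048, 0], "angular": [0, 0, 0]},
    {"xyz": [0, 0.06, 0], "angular": [0, 0, 0]},
    {"xyz": [0, 0.072, 0], "angular": [0, 0, 0]},
    {"xyz": [0, 0.084, 0], "angular": [0, 0, 0]},
    {"xyz": [0, 0.096, 0], "angular": [0, 0, 0]},
    {"xyz": [0, 0.106, 0], "angular": [0, 0, 0]},
    {"xyz": [0, 0.114, 0], "angular": [0, 0, 0]},
    {"xyz": [0, 0.12, 0], "angular": [0, 0, 0]}
  ]
}}

```text
clock: 25.65
position: [0.562, 0.2735, 0.0626]
ee_rot: [0.72, 0.694, 0.0, 0.001]
ft_force: [-2.2, -3.1, 9.1]
grip_width: 0.111
grasp_force: 39.7
```

Emit:
{"op": "carry_out", "data": {
  "motion": [
    {"xyz": [0, 0.006, 0], "angular": [0, 0, 0]},
    {"xyz": [0, 0.012, 0], "angular": [0, 0, 0]},
    {"xyz": [0, 0.018, 0], "angular": [0, 0, 0]},
    {"xyz": [0, 0.023, 0], "angular": [0, 0, 0]},
    {"xyz": [0, 0.027, 0], "angular": [0, 0, 0]},
    {"xyz": [0, 0.03, 0], "angular": [0, 0, 0]},
    {"xyz": [0, 0.032, 0], "angular": [0, 0, 0]},
    {"xyz": [0, 0.032, 0], "angular": [0, 0, 0]}
  ]
}}

```text
clock: 26.45
position: [0.5915, 0.2721, 0.0626]
ee_rot: [0.72, 0.694, -0.002, -0.0]
ft_force: [-11.2, -6.9, 15.9]
grip_width: 0.113
grasp_force: 40.5
```

The handle travelled 149.7 mm and stopped against resistance, so the drawer is shut. Release, rise, and move over the caps.

Emit:
{"op": "carry_out", "data": {
  "motion": [
    {"xyz": [0, -0.002, 0], "angular": [0, 0, 0]},
    {"xyz": [0, -0.002, 0], "angular": [0, 0, 0]},
    {"xyz": [0, -0.002, 0], "angular": [0, 0, 0]},
    {"xyz": [0, -0.002, -0.03], "angular": [0, 0, 0]},
    {"xyz": [0, -0.002, -0.07], "angular": [0, 0, 0]},
    {"xyz": [0, -0.002, -0.11], "angular": [0, 0, 0]},
    {"xyz": [0, -0.002, -0.15], "angular": [0, 0, 0]},
    {"xyz": [-0.03, -0.01, -0.17], "angular": [0, 0, -2.2]},
    {"xyz": [-0.07, -0.02, -0.19], "angular": [0, 0, -2.2]},
    {"xyz": [-0.11, -0.03, -0.21], "angular": [0, 0, -2.2]},
    {"xyz": [-0.15, -0.04, -0.23], "angular": [0, 0, -2.2]},
    {"xyz": [-0.19, -0.05, -0.25], "angular": [0, 0, -2.2]}
  ],
  "hand": 0.28
}}

```text
clock: 27.65
position: [0.5351, 0.0834, 0.3121]
ee_rot: [0.706, 0.708, 0.0, 0.0]
ft_force: [1.7, 0.5, 0.5]
grip_width: 0.28
grasp_force: 0.0
```

Emit:
{"op": "carry_out", "data": {
  "motion": [
    {"xyz": [-0.04, -0.005, -0.01], "angular": [0, 0, 0]},
    {"xyz": [-0.08, -0.01, -0.01], "angular": [0, 0, 0]},
    {"xyz": [-0.12, -0.015, -0.01], "angular": [0, 0, 0]},
    {"xyz": [-0.16, -0.02, -0.01], "angular": [0, 0, 0]},
    {"xyz": [-0.2, -0.025, -0.01], "angular": [0, 0, 0]},
    {"xyz": [-0.24, -0.03, -0.01], "angular": [0, 0, 0]},
    {"xyz": [-0.28, -0.035, -0.01], "angular": [0, 0, 0]},
    {"xyz": [-0.32, -0.04, -0.01], "angular": [0, 0, 0]},
    {"xyz": [-0.36, -0.04, -0.01], "angular": [0, 0, 0]},
    {"xyz": [-0.38, -0.04, -0.01], "angular": [0, 0, 0]},
    {"xyz": [-0.38, -0.04, -0.01], "angular": [0, 0, 0]}
  ]
}}

```text
clock: 28.75
position: [0.4953, -0.2986, 0.3209]
ee_rot: [0.708, 0.706, -0.001, 0.0]
ft_force: [0.2, -0.3, -0.0]
grip_width: 0.281
grasp_force: 0.0
```

```bash
cat > caps.py <<'E'
from h import *
def caps(w):
    m=(w["img"].max(2)<50).astype(np.uint8); n,l,s,ce=cv2.connectedComponentsWithStats(m)
    for i in range(1,n):
        if not 250<s[i][4]<3500: continue
        b=(l==i).astype(np.uint8); r=cv2.distanceTransform(b,cv2.DIST_L2,3).max()
        k=cv2.getStructuringElement(cv2.MORPH_ELLIPSE,(int(1.5*r),)*2)
        t=cv2.subtract(b,cv2.morphologyEx(b,cv2.MORPH_OPEN,k)); nn,ll,ss,cc=cv2.connectedComponentsWithStats(t)
        j=1+np.argmax(ss[1:,4]) if nn>1 else 0
        p=onz(w,*ce[i],.011); q=onz(w,*cc[j],.0155)
        print(np.round(ce[i]),s[i][4],"r",round(float(r),1),np.round(p[:2],4),"tab",ss[j][4],"dist",round(float(np.linalg.norm((q-p)[:2])),4),"dir",round(np.degrees(np.arctan2(q[1]-p[1],q[0]-p[0]))))
if __name__=="__main__":
    o=get_obs(); print(np.round(o["position"],4)); w=cam("wrist"); save(w,"w5"); caps(w)
E
python3 caps.py; python3 meas.py
```

```text
[ 0.4953 -0.2986  0.3209]
[ 8. 22.] 336 r 2.9 [0.009  0.0113] tab 79 dist 0.0182 dir 9
[565.  25.] 425 r 4.6 [ 0.8551 -0.0309] tab 127 dist 0.0249 dir -58
[609.  10.] 576 r 12.5 [0.9578 0.0237] tab 128 dist 0.0348 dir -155
[273.  32.] 738 r 14.3 [ 0.4459 -0.0888] tab 34 dist 0.0195 dir -142
[356. 184.] 732 r 7.8 [ 0.5458 -0.2796] tab 230 dist 0.0118 dir 89
[273. 189.] 734 r 14.3 [ 0.4449 -0.286 ] tab 26 dist 0.0197 dir -156
[631. 271.] 1208 r 14.3 [ 1.0469 -0.4067] tab 697 dist 0.0515 dir -73
[611. 383.] 457 r 5.6 [ 1.0931 -0.6473] tab 177 dist 0.0472 dir 125
[273. 217.] 188 [(array([ 0.4473, -0.0878,  0.0094]), np.float64(0.0008), array([243., 289.]), np.int32(267))]
[197. 263.] 228 [(array([ 0.4461, -0.2859,  0.0093]), np.float64(0.001), array([260., 385.]), np.int32(396))]
[225. 295.] 248 [(array([ 0.5474, -0.2789,  0.0086]), np.float64(0.0016), array([316., 368.]), np.int32(359))]
```

View pics/w5.png

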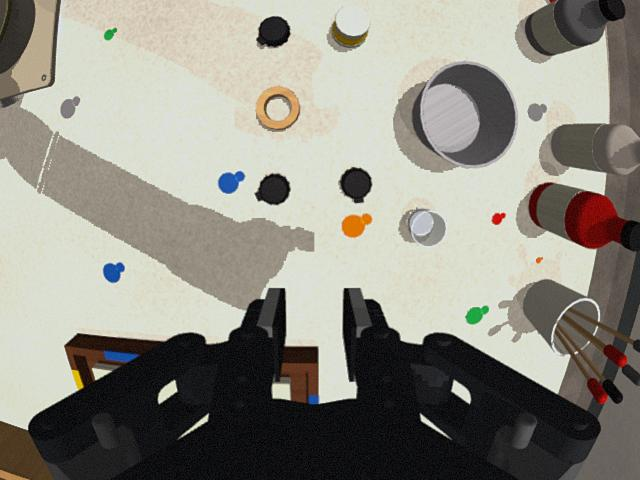

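The drawer is shut; the four caps' tabs point roughly to -y for (356,184), -158° for (273,189), -140° for (273,32) and -170° for the one at (.543,.003). The first gets yaw 0 and the rest get yaw -70°.

Emit:
{"op": "carry_out", "data": {
  "motion": [
    {"xyz": [0.01, 0.025, 0.03], "angular": [0, 0, 0]},
    {"xyz": [0.02, 0.052, 0.07], "angular": [0, 0, 0]},
    {"xyz": [0.02, 0.052, 0.11], "angular": [0, 0, 0]},
    {"xyz": [0.02, 0.052, 0.15], "angular": [0, 0, 0]},
    {"xyz": [0.02, 0.052, 0.19], "angular": [0, 0, 0]},
    {"xyz": [0.02, 0.052, 0.22], "angular": [0, 0, 0]},
    {"xyz": [0.02, 0.052, 0.24], "angular": [0, 0, 0]},
    {"xyz": [0.02, 0.052, 0.25], "angular": [0, 0, 0]},
    {"xyz": [0.02, 0.052, 0.25], "angular": [0, 0, 0]},
    {"xyz": [0.02, 0.052, 0.25], "angular": [0, 0, 0]}
  ],
  "hand": 0.7
}}

```text
clock: 29.9
position: [0.5492, -0.2748, 0.0725]
ee_rot: [0.706, 0.708, 0.0, 0.001]
ft_force: [-0.5, -0.3, 1.2]
grip_width: 0.702
grasp_force: 0.0
```

```bash
python3 meas.py
python3 - <<'E'
from h import *
go(.5474,-.2789,.006)
E
```

```text
[273. 217.] 188 [(array([ 0.4474, -0.0878,  0.0096]), np.float64(0.0009), array([243., 289.]), np.int32(263))]
shift [-0.0037 -0.0022  0.0669] turn [0.13 0.04 0.12]
```

Emit:
{"op": "carry_out", "data": {
  "motion": [
    {"xyz": [-0.003, -0.002, 0.02], "angular": [0, 0, 0]},
    {"xyz": [-0.003, -0.002, 0.045], "angular": [0, 0, 0]},
    {"xyz": [-0.003, -0.002, 0.06], "angular": [0, 0, 0]},
    {"xyz": [-0.003, -0.002, 0.066], "angular": [0, 0, 0]},
    {"xyz": [-0.003, -0.002, 0.066], "angular": [0, 0, 0]}
  ]
}}

```text
clock: 30.5
position: [0.5464, -0.278, 0.0052]
ee_rot: [0.706, 0.708, -0.0, -0.0]
ft_force: [-0.4, 0.1, 0.1]
grip_width: 0.698
grasp_force: 0.0
```

Emit:
{"op": "carry_out", "data": {
  "motion": [
    {"xyz": [0, 0, 0], "angular": [0, 0, 0]},
    {"xyz": [0, 0, 0], "angular": [0, 0, 0]},
    {"xyz": [0, 0, 0], "angular": [0, 0, 0]},
    {"xyz": [0, 0, 0], "angular": [0, 0, 0]},
    {"xyz": [0, 0, 0], "angular": [0, 0, 0]},
    {"xyz": [0, 0, -0.02], "angular": [0, 0, 0]},
    {"xyz": [0, 0, -0.05], "angular": [0, 0, 0]},
    {"xyz": [0, 0, -0.08], "angular": [0, 0, 0]},
    {"xyz": [0, 0, -0.12], "angular": [0, 0, 0]},
    {"xyz": [0, 0, -0.15], "angular": [0, 0, 0]},
    {"xyz": [0, 0, -0.15], "angular": [0, 0, 0]}
  ],
  "hand": 0
}}

```text
clock: 31.6
position: [0.5488, -0.2793, 0.1609]
ee_rot: [0.707, 0.708, 0.002, 0.004]
ft_force: [-0.0, -0.3, -0.3]
grip_width: 0.418
grasp_force: 40.1
```

Run:
```python
from h import *
go(.668,-.193,.05,0)
```

```text
shift [0.0865 0.1184 0.1116] turn [0.46 0.17 0.09]
```

Emit:
{"op": "carry_out", "data": {
  "motion": [
    {"xyz": [0.018, 0.024, 0], "angular": [0, 0, 0]},
    {"xyz": [0.04, 0.054, 0], "angular": [0, 0, 0]},
    {"xyz": [0.062, 0.085, 0], "angular": [0, 0, 0]},
    {"xyz": [0.086, 0.115, 0], "angular": [0, 0, 0]},
    {"xyz": [0.086, 0.117, 0.02], "angular": [0, 0, 0]},
    {"xyz": [0.086, 0.117, 0.05], "angular": [0, 0, 0]},
    {"xyz": [0.086, 0.117, 0.08], "angular": [0, 0, 0]},
    {"xyz": [0.086, 0.117, 0.11], "angular": [0, 0, 0]},
    {"xyz": [0.086, 0.117, 0.11], "angular": [0, 0, 0]},
    {"xyz": [0.086, 0.117, 0.11], "angular": [0, 0, 0]}
  ]
}}

```text
clock: 32.6
position: [0.6632, -0.1919, 0.0456]
ee_rot: [0.707, 0.708, -0.0, -0.0]
ft_force: [1.1, 0.3, 0.6]
grip_width: 0.414
grasp_force: 40.1
```

Emit:
{"op": "carry_out", "data": {
  "motion": [
    {"xyz": [0, 0, 0], "angular": [0, 0, 0]},
    {"xyz": [0, 0, 0], "angular": [0, 0, 0]},
    {"xyz": [0, 0, 0], "angular": [0, 0, 0]},
    {"xyz": [0, 0, -0.03], "angular": [0, 0, 0]},
    {"xyz": [0, 0, -0.07], "angular": [0, 0, 0]},
    {"xyz": [0, 0, -0.11], "angular": [0, 0, 0]},
    {"xyz": [0, 0, -0.14], "angular": [0, 0, 0]},
    {"xyz": [-0.015, -0.04, -0.14], "angular": [0, 0, 8]},
    {"xyz": [-0.03, -0.08, -0.14], "angular": [0, 0, 16]},
    {"xyz": [-0.05, -0.12, -0.14], "angular": [0, 0, 24]},
    {"xyz": [-0.07, -0.16, -0.14], "angular": [0, 0, 32]},
    {"xyz": [-0.09, -0.2, -0.14], "angular": [0, 0, 40]}
  ],
  "hand": 0.56
}}

```text
clock: 33.8
position: [0.4619, -0.2829, 0.1861]
ee_rot: [0.907, 0.421, 0.001, 0.0]
ft_force: [-0.5, -1.2, 0.7]
grip_width: 0.565
grasp_force: 0.0
```

```bash
python3 meas.py
python3 - <<'E'
from h import *
o=get_obs();print(o["position"]);go(.446,-.286,.1,-70)
E
```

```text
[330. 224.] 193 [(array([ 5.462e-01, -3.000e-04,  1.460e-02]), np.float64(0.0009), array([284., 245.]), np.int32(160))]
[197. 263.] 239 [(array([ 0.4463, -0.2866,  0.0107]), np.float64(0.0011), array([260., 385.]), np.int32(390))]
[ 0.45836584 -0.28650906  0.18649178]
shift [-0.0076 -0.0098  0.0865] turn [6.000e-02 1.000e-02 2.937e+01]
```

Emit:
{"op": "carry_out", "data": {
  "motion": [
    {"xyz": [-0.004, -0.005, 0.02], "angular": [0, 0, 8]},
    {"xyz": [-0.008, -0.01, 0.04], "angular": [0, 0, 16]},
    {"xyz": [-0.008, -0.01, 0.06], "angular": [0, 0, 24]},
    {"xyz": [-0.008, -0.01, 0.086], "angular": [0, 0, 29.4]},
    {"xyz": [-0.008, -0.01, 0.12], "angular": [0, 0, 29.4]},
    {"xyz": [-0.008, -0.01, 0.12], "angular": [0, 0, 29.4]},
    {"xyz": [-0.008, -0.01, 0.12], "angular": [0, 0, 29.4]}
  ],
  "hand": 0.7
}}

```text
clock: 34.6
position: [0.4509, -0.2821, 0.0661]
ee_rot: [0.984, 0.18, -0.0, -0.0]
ft_force: [0.6, 0.6, 0.5]
grip_width: 0.698
grasp_force: 0.0
```

Run:
```python
from h import *
from meas import blobs
go(.446,-.286,.006,-70)
D=cam("side")
for e,t in blobs(D,(200,350,230,450)): print("side",np.round(e),t[2:],np.round(onz(D,*e,.009)[:2],4))
```

```text
shift [-0.0059  0.002   0.0601] turn [-0.    0.01  0.73]
side [280. 246.] [ 28  37 288] [0.538  0.0036]
side [267. 286.] [ 30  52 334] [ 0.4938 -0.0906]
```

Emit:
{"op": "carry_out", "data": {
  "motion": [
    {"xyz": [-0.005, 0.002, 0.02], "angular": [0, 0, 0.5]},
    {"xyz": [-0.005, 0.002, 0.04], "angular": [0, 0, 0.5]},
    {"xyz": [-0.005, 0.002, 0.055], "angular": [0, 0, 0.5]},
    {"xyz": [-0.005, 0.002, 0.06], "angular": [0, 0, 0.5]},
    {"xyz": [-0.005, 0.002, 0.06], "angular": [0, 0, 0.5]}
  ]
}}

```text
clock: 35.15
position: [0.4469, -0.2856, 0.0056]
ee_rot: [0.984, 0.175, 0.0, -0.0]
ft_force: [-0.3, -0.4, 0.1]
grip_width: 0.702
grasp_force: 0.0
```

Emit:
{"op": "carry_out", "data": {
  "motion": [
    {"xyz": [0, 0, 0], "angular": [0, 0, 0]},
    {"xyz": [0, 0, 0], "angular": [0, 0, 0]},
    {"xyz": [0, 0, 0], "angular": [0, 0, 0]},
    {"xyz": [0, 0, 0], "angular": [0, 0, 0]},
    {"xyz": [0, 0, 0], "angular": [0, 0, 0]},
    {"xyz": [0, 0, -0.02], "angular": [0, 0, 0]},
    {"xyz": [0, 0, -0.05], "angular": [0, 0, 0]},
    {"xyz": [0, 0, -0.08], "angular": [0, 0, 0]},
    {"xyz": [0, 0, -0.12], "angular": [0, 0, 0]},
    {"xyz": [0, 0, -0.15], "angular": [0, 0, 0]},
    {"xyz": [0, 0, -0.15], "angular": [0, 0, 0]}
  ],
  "hand": 0
}}

```text
clock: 36.25
position: [0.4489, -0.287, 0.1604]
ee_rot: [0.985, 0.175, 0.004, 0.002]
ft_force: [0.8, 0.4, 0.0]
grip_width: 0.415
grasp_force: 40.2
```

Run:
```python
from h import *
go(.665,-.2,.055,-70)
```

```text
shift [ 0.2322 -0.0076  0.1068] turn [ 0.3  -0.37  0.18]
```

Emit:
{"op": "carry_out", "data": {
  "motion": [
    {"xyz": [0.03, -0.001, 0], "angular": [0, 0, 0]},
    {"xyz": [0.07, -0.002, 0], "angular": [0, 0, 0]},
    {"xyz": [0.11, -0.004, 0], "angular": [0, 0, 0]},
    {"xyz": [0.15, -0.005, 0], "angular": [0, 0, 0]},
    {"xyz": [0.19, -0.006, 0], "angular": [0, 0, 0]},
    {"xyz": [0.22, -0.007, 0], "angular": [0, 0, 0]},
    {"xyz": [0.232, -0.008, 0], "angular": [0, 0, 0]},
    {"xyz": [0.232, -0.008, 0.02], "angular": [0, 0, 0]},
    {"xyz": [0.232, -0.008, 0.05], "angular": [0, 0, 0]},
    {"xyz": [0.232, -0.008, 0.08], "angular": [0, 0, 0]},
    {"xyz": [0.232, -0.008, 0.1], "angular": [0, 0, 0]},
    {"xyz": [0.232, -0.008, 0.1], "angular": [0, 0, 0]}
  ]
}}

```text
clock: 37.45
position: [0.659, -0.1979, 0.052]
ee_rot: [0.985, 0.175, -0.003, -0.001]
ft_force: [0.0, 0.9, -0.1]
grip_width: 0.411
grasp_force: 40.2
```

Emit:
{"op": "carry_out", "data": {
  "motion": [
    {"xyz": [0, 0, 0], "angular": [0, 0, 0]},
    {"xyz": [0, 0, 0], "angular": [0, 0, 0]},
    {"xyz": [0, 0, 0], "angular": [0, 0, 0]},
    {"xyz": [0, 0, -0.03], "angular": [0, 0, 0]},
    {"xyz": [0, 0, -0.07], "angular": [0, 0, 0]},
    {"xyz": [0, 0, -0.11], "angular": [0, 0, 0]},
    {"xyz": [0, 0, -0.15], "angular": [0, 0, 0]},
    {"xyz": [-0.03, -0.02, -0.15], "angular": [0, 0, 0]},
    {"xyz": [-0.07, -0.05, -0.15], "angular": [0, 0, 0]},
    {"xyz": [-0.1, -0.08, -0.15], "angular": [0, 0, 0]},
    {"xyz": [-0.13, -0.11, -0.15], "angular": [0, 0, 0]},
    {"xyz": [-0.14, -0.13, -0.15], "angular": [0, 0, 0]}
  ],
  "hand": 0.56
}}

```text
clock: 38.65
position: [0.4829, -0.1241, 0.2063]
ee_rot: [0.985, 0.175, 0.001, -0.0]
ft_force: [-0.1, -0.1, 0.3]
grip_width: 0.562
grasp_force: 0.0
```

```bash
python3 meas.py; python3 caps.py;  python3 - <<'E'
from h import *
go(.4474,-.0876,.07,-70)
E
```

```text
[273. 217.] 189 [(array([ 0.4474, -0.0878,  0.01  ]), np.float64(0.0012), array([243., 289.]), np.int32(268))]
[330. 224.] 192 [(array([0.5431, 0.0029, 0.0098]), np.float64(0.0009), array([282., 245.]), np.int32(226))]
[ 0.4841 -0.1226  0.2067]
[458.  72.] 1869 r 20.3 [ 0.6645 -0.2007] tab 54 dist 0.0243 dir -143
[208. 115.] 1336 r 19.2 [0.5417 0.0022] tab 61 dist 0.0196 dir -168
[265. 242.] 1294 r 18.6 [ 0.4467 -0.0877] tab 58 dist 0.0199 dir -139
shift [-0.0234 -0.047   0.1366] turn [ 0.01 -0.17  0.27]
```

View pics/w5.png

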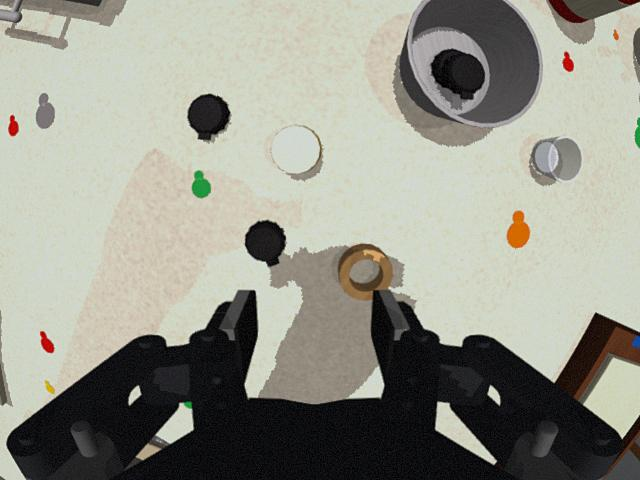

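Two caps are in the tub, stacked at (458,72). The remaining caps are at (208,115) and (265,242), with the expected tab directions.

Emit:
{"op": "carry_out", "data": {
  "motion": [
    {"xyz": [-0.012, -0.024, 0.02], "angular": [0, 0, 0]},
    {"xyz": [-0.023, -0.047, 0.05], "angular": [0, 0, 0]},
    {"xyz": [-0.023, -0.047, 0.09], "angular": [0, 0, 0]},
    {"xyz": [-0.023, -0.047, 0.137], "angular": [0, 0, 0]},
    {"xyz": [-0.023, -0.047, 0.137], "angular": [0, 0, 0]},
    {"xyz": [-0.023, -0.047, 0.137], "angular": [0, 0, 0]}
  ],
  "hand": 0.7
}}

```text
clock: 39.4
position: [0.4482, -0.0889, 0.0692]
ee_rot: [0.985, 0.175, -0.0, 0.0]
ft_force: [0.3, -0.2, 0.0]
grip_width: 0.699
grasp_force: 0.0
```

Run:
```python
from h import *
go(.4474,-.0876,.006,-70)
```

```text
shift [-0.0002 -0.0015  0.0632] turn [0.02 0.05 0.15]
```

Emit:
{"op": "carry_out", "data": {
  "motion": [
    {"xyz": [0, -0.001, 0.02], "angular": [0, 0, 0]},
    {"xyz": [0, -0.001, 0.04], "angular": [0, 0, 0]},
    {"xyz": [0, -0.001, 0.057], "angular": [0, 0, 0]},
    {"xyz": [0, -0.001, 0.063], "angular": [0, 0, 0]},
    {"xyz": [0, -0.001, 0.063], "angular": [0, 0, 0]}
  ]
}}

```text
clock: 39.9
position: [0.4485, -0.0875, 0.0066]
ee_rot: [0.985, 0.175, 0.001, 0.0]
ft_force: [0.2, 0.4, 0.1]
grip_width: 0.701
grasp_force: 0.0
```

Emit:
{"op": "carry_out", "data": {
  "motion": [
    {"xyz": [0, 0, 0], "angular": [0, 0, 0]},
    {"xyz": [0, 0, 0], "angular": [0, 0, 0]},
    {"xyz": [0, 0, 0], "angular": [0, 0, 0]},
    {"xyz": [0, 0, 0], "angular": [0, 0, 0]},
    {"xyz": [0, 0, 0], "angular": [0, 0, 0]},
    {"xyz": [0, 0, -0.02], "angular": [0, 0, 0]},
    {"xyz": [0, 0, -0.05], "angular": [0, 0, 0]},
    {"xyz": [0, 0, -0.08], "angular": [0, 0, 0]},
    {"xyz": [0, 0, -0.12], "angular": [0, 0, 0]},
    {"xyz": [0, 0, -0.15], "angular": [0, 0, 0]},
    {"xyz": [0, 0, -0.15], "angular": [0, 0, 0]}
  ],
  "hand": 0
}}

```text
clock: 41.0
position: [0.4498, -0.0876, 0.1603]
ee_rot: [0.985, 0.175, 0.004, 0.001]
ft_force: [0.2, 0.2, -0.1]
grip_width: 0.413
grasp_force: 40.2
```

Run:
```python
from h import *
go(.685,-.178,.07,-70)
```

```text
shift [0.1888 0.1658 0.0922] turn [ 0.14 -0.46  0.18]
```

Emit:
{"op": "carry_out", "data": {
  "motion": [
    {"xyz": [0.022, 0.02, 0], "angular": [0, 0, 0]},
    {"xyz": [0.05, 0.046, 0], "angular": [0, 0, 0]},
    {"xyz": [0.078, 0.073, 0], "angular": [0, 0, 0]},
    {"xyz": [0.106, 0.1, 0], "angular": [0, 0, 0]},
    {"xyz": [0.134, 0.127, 0], "angular": [0, 0, 0]},
    {"xyz": [0.162, 0.154, 0], "angular": [0, 0, 0]},
    {"xyz": [0.182, 0.172, 0], "angular": [0, 0, 0]},
    {"xyz": [0.182, 0.172, 0.02], "angular": [0, 0, 0]},
    {"xyz": [0.182, 0.172, 0.05], "angular": [0, 0, 0]},
    {"xyz": [0.182, 0.172, 0.085], "angular": [0, 0, 0]},
    {"xyz": [0.182, 0.172, 0.087], "angular": [0, 0, 0]},
    {"xyz": [0.182, 0.172, 0.087], "angular": [0, 0, 0]}
  ]
}}

```text
clock: 42.2
position: [0.6771, -0.1857, 0.0684]
ee_rot: [0.985, 0.175, -0.001, -0.0]
ft_force: [0.3, -0.5, 0.5]
grip_width: 0.411
grasp_force: 40.2
```

Emit:
{"op": "carry_out", "data": {
  "motion": [
    {"xyz": [0, 0, 0], "angular": [0, 0, 0]},
    {"xyz": [0, 0, 0], "angular": [0, 0, 0]},
    {"xyz": [0, 0, 0], "angular": [0, 0, 0]},
    {"xyz": [0, 0, -0.03], "angular": [0, 0, 0]},
    {"xyz": [0, 0, -0.07], "angular": [0, 0, 0]},
    {"xyz": [0, 0, -0.11], "angular": [0, 0, 0]},
    {"xyz": [0, 0, -0.13], "angular": [0, 0, 0]},
    {"xyz": [-0.015, -0.04, -0.13], "angular": [0, 0, 0]},
    {"xyz": [-0.03, -0.08, -0.13], "angular": [0, 0, 0]},
    {"xyz": [-0.045, -0.12, -0.13], "angular": [0, 0, 0]},
    {"xyz": [-0.055, -0.16, -0.13], "angular": [0, 0, 0]},
    {"xyz": [-0.06, -0.2, -0.13], "angular": [0, 0, 0]}
  ],
  "hand": 0.54
}}

```text
clock: 43.4
position: [0.5508, -0.018, 0.1993]
ee_rot: [0.985, 0.175, 0.001, -0.0]
ft_force: [0.6, 0.7, 0.7]
grip_width: 0.539
grasp_force: 0.0
```

```bash
python3 meas.py; python3 caps.py
python3 - <<'E'
from h import *
go(.543,.003,.07,-70)
E
```

```text
[330. 224.] 193 [(array([0.5431, 0.003 , 0.0097]), np.float64(0.0009), array([282., 245.]), np.int32(228))]
[ 0.5506 -0.0131  0.1993]
[141.  69.] 466 r 2.3 [0.6311 0.1913] tab 121 dist 0.0148 dir 79
[533. 177.] 2314 r 18.8 [ 0.6707 -0.2022] tab 599 dist 0.027 dir 30
[294. 221.] 1394 r 19.5 [0.5424 0.0035] tab 64 dist 0.0198 dir -167
shift [-0.0017 -0.0207  0.1295] turn [-0.05 -0.12  0.46]
```

Emit:
{"op": "carry_out", "data": {
  "motion": [
    {"xyz": [-0.002, -0.01, 0.02], "angular": [0, 0, 0]},
    {"xyz": [-0.002, -0.02, 0.05], "angular": [0, 0, 0]},
    {"xyz": [-0.002, -0.02, 0.09], "angular": [0, 0, 0]},
    {"xyz": [-0.002, -0.02, 0.129], "angular": [0, 0, 0]},
    {"xyz": [-0.002, -0.02, 0.129], "angular": [0, 0, 0]},
    {"xyz": [-0.002, -0.02, 0.129], "angular": [0, 0, 0]}
  ],
  "hand": 0.7
}}

```text
clock: 44.15
position: [0.5438, -0.0018, 0.0703]
ee_rot: [0.985, 0.175, -0.0, 0.0]
ft_force: [0.2, -0.2, 1.0]
grip_width: 0.699
grasp_force: 0.0
```

Run:
```python
from h import *
go(.543,.003,.006,-70)
```

```text
shift [ 0.0009 -0.0048  0.0643] turn [0.03 0.01 0.12]
```

Emit:
{"op": "carry_out", "data": {
  "motion": [
    {"xyz": [0.001, -0.004, 0.02], "angular": [0, 0, 0]},
    {"xyz": [0.001, -0.004, 0.04], "angular": [0, 0, 0]},
    {"xyz": [0.001, -0.004, 0.057], "angular": [0, 0, 0]},
    {"xyz": [0.001, -0.004, 0.063], "angular": [0, 0, 0]},
    {"xyz": [0.001, -0.004, 0.063], "angular": [0, 0, 0]}
  ]
}}

```text
clock: 44.65
position: [0.5439, 0.0031, 0.0076]
ee_rot: [0.985, 0.175, 0.001, 0.0]
ft_force: [0.8, 0.9, -0.1]
grip_width: 0.7
grasp_force: 0.0
```

Emit:
{"op": "carry_out", "data": {
  "motion": [
    {"xyz": [0, 0, 0], "angular": [0, 0, 0]},
    {"xyz": [0, 0, 0], "angular": [0, 0, 0]},
    {"xyz": [0, 0, 0], "angular": [0, 0, 0]},
    {"xyz": [0, 0, 0], "angular": [0, 0, 0]},
    {"xyz": [0, 0, 0], "angular": [0, 0, 0]},
    {"xyz": [0, 0, -0.02], "angular": [0, 0, 0]},
    {"xyz": [0, 0, -0.05], "angular": [0, 0, 0]},
    {"xyz": [0, 0, -0.08], "angular": [0, 0, 0]},
    {"xyz": [0, 0, -0.12], "angular": [0, 0, 0]},
    {"xyz": [0, 0, -0.15], "angular": [0, 0, 0]},
    {"xyz": [0, 0, -0.15], "angular": [0, 0, 0]}
  ],
  "hand": 0
}}

```text
clock: 45.75
position: [0.5455, 0.0034, 0.1619]
ee_rot: [0.985, 0.175, 0.004, -0.0]
ft_force: [0.3, -0.3, -0.4]
grip_width: 0.414
grasp_force: 40.1
```

Run:
```python
from h import *
go(.68,-.19,.08,-70)
S=cam("scene"); cv2.imwrite("pics/t2.png",cv2.resize(S["img"][255:345,250:340],None,fx=6,fy=6,interpolation=cv2.INTER_CUBIC)[:,:,::-1])
```

```text
shift [0.0588 0.2277 0.0827] turn [ 0.08 -0.5   0.18]
```

View pics/t2.png

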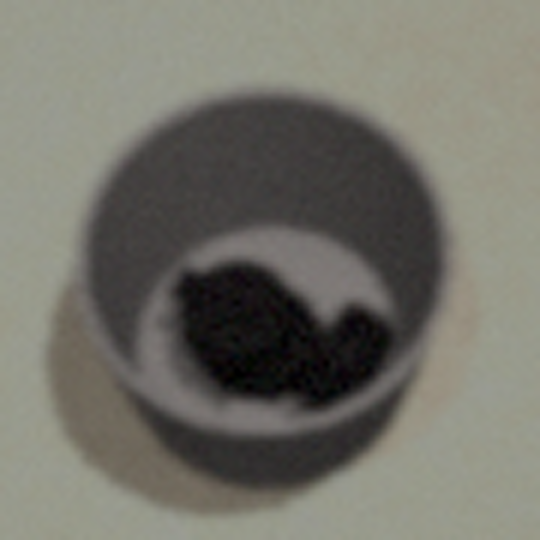

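The tub is upright and holds three caps, at (245,330) and (350,350) in the crop. The last cap goes on the free upper side.

Emit:
{"op": "carry_out", "data": {
  "motion": [
    {"xyz": [0.006, 0.03, 0], "angular": [0, 0, 0]},
    {"xyz": [0.012, 0.065, 0], "angular": [0, 0, 0]},
    {"xyz": [0.018, 0.1, 0], "angular": [0, 0, 0]},
    {"xyz": [0.024, 0.135, 0], "angular": [0, 0, 0]},
    {"xyz": [0.03, 0.17, 0], "angular": [0, 0, 0]},
    {"xyz": [0.036, 0.205, 0], "angular": [0, 0, 0]},
    {"xyz": [0.038, 0.216, 0], "angular": [0, 0, 0]},
    {"xyz": [0.038, 0.216, 0.0], "angular": [0, 0, 0]},
    {"xyz": [0.038, 0.216, 0.03], "angular": [0, 0, 0]},
    {"xyz": [0.038, 0.216, 0.06], "angular": [0, 0, 0]},
    {"xyz": [0.038, 0.216, 0.08], "angular": [0, 0, 0]},
    {"xyz": [0.038, 0.216, 0.08], "angular": [0, 0, 0]}
  ]
}}

```text
clock: 47.0
position: [0.6508, -0.1836, 0.0729]
ee_rot: [0.984, 0.176, -0.003, -0.002]
ft_force: [-0.5, 0.5, -0.2]
grip_width: 0.412
grasp_force: 40.1
```

Emit:
{"op": "carry_out", "data": {
  "motion": [
    {"xyz": [0, 0, 0], "angular": [0, 0, 0]},
    {"xyz": [0, 0, 0], "angular": [0, 0, 0]},
    {"xyz": [0, 0, 0], "angular": [0, 0, 0]},
    {"xyz": [0, 0, -0.03], "angular": [0, 0, 0]},
    {"xyz": [0, 0, -0.07], "angular": [0, 0, 0]},
    {"xyz": [0, 0, -0.11], "angular": [0, 0, 0]},
    {"xyz": [-0.03, -0.03, -0.13], "angular": [0, 0, 0]},
    {"xyz": [-0.07, -0.07, -0.13], "angular": [0, 0, 0]},
    {"xyz": [-0.1, -0.1, -0.13], "angular": [0, 0, 0]},
    {"xyz": [-0.12, -0.12, -0.13], "angular": [0, 0, 0]},
    {"xyz": [-0.12, -0.12, -0.13], "angular": [0, 0, 0]}
  ],
  "hand": 0.54
}}

```text
clock: 48.1
position: [0.4969, -0.1136, 0.2076]
ee_rot: [0.984, 0.176, 0.001, -0.001]
ft_force: [1.4, -0.2, 0.2]
grip_width: 0.541
grasp_force: 0.0
```

```bash
python3 meas.py
python3 - <<'E'
from h import *
S=cam("scene"); save(S,"fin"); print(get_obs()["position"],get_obs()["clock"])
E
```

```text
[ 0.49985991 -0.11533035  0.20728818] 48.25
```

View pics/fin.png

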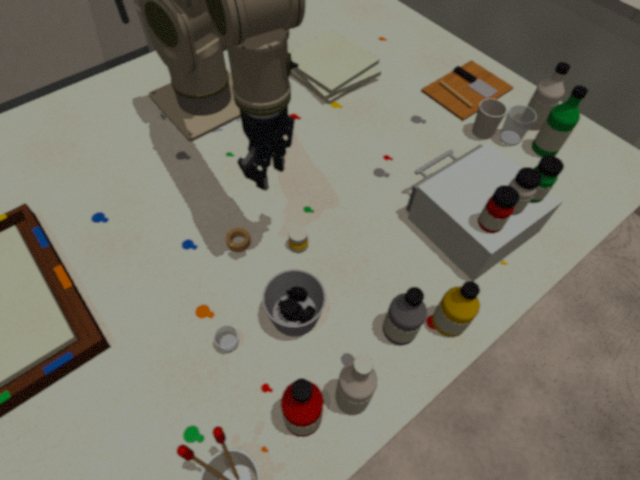

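The final view shows the four caps in the upright tub, the drawer shut, and the jar, tape and dipper in place. I'm handing in.

```bash
python3 -c "
from workcell import *
print(hand_in())"
```

```text
the job is handed in; nothing more can be done
None
```

I handed the job in: all three stands are in the shut drawer, all four caps are in the upright tub, and the jar, tape and dipper cup are still standing in place; the hand-in returned no verdict.

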